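Stack the swivel spacers on the instrument arm's eccentric stud

ROBOT

A 7-joint arm with a two-finger parallel gripper is mounted at the origin on the work surface. World frame = base frame: x ahead of the robot, y to its left, z up, the work surface at z = 0. Lengths are in m, angles in rad, forces in N, time in s.
With the tool pointing down it reaches from about 0.425 to 0.925 m from the base axis. Payload 6.8 kg.
Tool frame: the origin (TCP) lies at the very end of the fingers, on their centre line; the grasp point (between the pads) lies 19 mm behind it; y points along the fingers, z is the direction in which the jaws open and shut, and the axes are right-handed (so a half turn about y gives the same grasp; the last joint's range is limited). The gripper opens to 85 mm and grips with 20 to 120 N. Pads are 22 mm wide; open, the fingers measure 114 mm over their backs; the gripper's body (76 mm by 85 mm) begins 54 mm behind the grasp point. The pads swing forward as they close: fully open they stand 13 mm farther back than shut.
Start: joints at [-1.393, 0.477, 0.022, 1.555, -0.011, 1.109, -0.083], TCP at [0.19, 0.648, 0.231] pointing down, gripper open.
Joint ranges: [-2.96, 2.96], [-0.34, 2.1], [-1.41, 1.46], [0.24, 2.44], [-1.37, 4.51], [0.17, 1.92], [-2.96, 2.96]. Speed limits (rad/s): [2.39, 2.39, 3.14, 3.14, 3.14, 3.14, 3.14].

INTERFACE

Orientations are given as a rotation vector (axis times angle).
In Python, from bench import r gives the robot as it stands.
- The arm moves only by the tool drive_tool, never from a script. Its argument "series" is a list of rows, each a list of 7 numbers: the shift along the tool's x, y, z in mm, then the turn, a rotation vector about the tool's x, y, z in degrees, then the finger opening in mm, from 0 to 85.4. In form: [[tx, ty, tz, wx, wy, wz, grip], ...]. A call has 1 to 5 rows; each row is the pose to reach, as a shift and turn from the pose measured when the call began, along the tool's axes at that moment; what a row does not reach only later rows make up. A row lasts 1/10 s, in which the tool goes at most 50 mm and 8.59 degrees, less where a joint would pass 70% of its speed; a pose out of reach is approached as far as the arm can. A call with a gripper value outside its range is refused whole. The fingers move at their own pace and stop on an object; "squeeze" is the grip in N (left out, the last holds). Time passes only in rows, so rows that repeat a pose let the fingers close. It gives the time, the measured TCP pose, the force and the opening at its end, in the units of the state.
- r.get_obs(): the state, without advancing time (a new reading comes with each control period).
- r.grab_frame(name): name is "side" or "top"; returns a dict with "frame" (420x560x3 uint8, blue, green, red), "intrinsics" (3x3 intrinsics, pixels), "distortion" ([k1, k2, p1, p2, k3] as OpenCV has them; the pictures are not rectified), "rvec" (rotation vector, rad) and "tvec" (3), from world to camera coordinates, as OpenCV has them. Camera axes: x right, y down, z forward; pixel columns grow to the right and rows downward; lengths in m; the calibration is good to about 2 mm. A picture is of the moment at which its call begins. There is no depth.
- r.hand_in(): hands the job in, once; it reports no verdict.
The state is a dict: "clock": time; "joints": joint angles; "qvel": joint speeds; "tau": joint torques, N m; "tcp_pos": TCP position; "orientation": TCP orientation; "contact_force": force on the tool from outside, world axes, zero at the start; "moment": the same for the moment, N m; "grip_width": finger opening in m.
Only numpy, scipy, OpenCV 4.12 (cv2) and the standard library are available. Lean on these libraries where they do the work, as an engineer would, in place of code of your own. Each camera call takes 0.05 s, during which the arm holds its last target.

TASK

Rebuild the swivel of the instrument arm: thread the three spacers onto the upright stud in size order, the large brass one first at the bottom, then the medium black one, then the small steel one on top, each fully home and flat on what is below it. The stud stands a little off the hub's centre, so feel for it gently (never press on the pivot with more than 30 N), lower each spacer all the way down instead of dropping it, and leave the board, the jar and the screwdriver where they are.

Things in the scene. Friction and masses are not known exactly. Their poses are not given: they have to be found in the camera images.
- pivot: White painted end of an instrument arm, fixed on the mat: a round hub, flat top 90 mm across (foot flares to 108 mm below 14 mm), 30 mm high, and a flat bar 56 mm wide, 20 mm high, running to 235 mm along its own +y. Origin: centre of the hub's underside, z up. A vertical steel stud (see over) rises from the hub. A dark disc 36 mm across in the hub's top is concentric with the hub.
- seat (a point): Centre of the hub's flat top, on the hub's axis, z up. The lowest spacer rests at this level. NOT the stud's centre: the stud's axis stands 5 mm from this point, in a direction that differs every time and is not measured.
- over (a point): Point on the hub's axis at the height of the stud's tip, 52 mm above seat. The stud is 15 mm in diameter with a 1 mm chamfer at the tip; its axis is vertical and 5 mm to one side of this point, direction unknown. It is eccentric: it would turn about the hub's axis, but stiffly, and stays put under gentle handling (slips at about 16 N sideways).
- large_spacer: The large spacer, a loose brass ring, 60 mm outside diameter, 12 mm high, with a plain through hole 18 mm in diameter (1.5 mm play all round on the stud). Lies flat on the mat. Origin at the centre of its underside, z along its axis, up; which of the three places it lies in varies. About 270 g, varying.
- medium_spacer: The medium spacer, a loose black plastic ring, 48 mm outside diameter, 14 mm high, with a plain through hole 18 mm in diameter (1.5 mm play all round on the stud). Lies flat on the mat. Origin at the centre of its underside, z along its axis, up; which of the three places it lies in varies. About 40 g, varying.
- small_spacer: The small spacer, a loose bright steel ring, 36 mm outside diameter, 16 mm high, with a plain through hole 18 mm in diameter (1.5 mm play all round on the stud). Lies flat on the mat. Origin at the centre of its underside, z along its axis, up; which of the three places it lies in varies. About 90 g, varying.
- board: Bystander: small green circuit board, 70 x 100 mm (x, y), about 16 mm high with its parts, loose on the mat. Origin at the centre of its underside.
- jar: Bystander: small amber jar with a white cap, 48 mm in diameter, 55 mm high, standing loose on the mat. Origin at the centre of its underside.
- driver: Bystander: screwdriver with a red handle, 170 mm long, lying on the mat along its own x, handle to -x. Origin under its middle.

How it is judged:
By the outcome, as a careful person would: the job done as asked, in the order asked, and still so for the second after the job is handed in, with the robot touching nothing.
It also fails if it takes over 72 s, if anything falls off the work surface, if the arm or the gripper's body presses on something with over 40 N, if the wrist force passes 120 N, or if a joint passes its speed limit or range.

## Working session

There is one attempt and no reset: what is moved stays moved. The work goes in short steps, Python scripts to look and compute and a tool call to move; the robot and the scene stay as the last step left them, time stands still between calls to the robot, and variables do not carry over. Pictures are saved under pics/ and viewed, and the job is handed in when it is done.

Besides the shell and the picture viewer there is one more tool, called after "Request:" by a JSON object that holds its "fn" and its "kwargs". drive_tool: Moves the arm, as the interface text tells. Its arguments: {"type":"object","properties":{"series":{"type":"array","items":{"type":"array","items":{"type":"number"}}},"squeeze":{"type":"number"}},"required":["series"]}

```bash
ls; mkdir -p pics
python3 - <<'E'
from bench import r
import cv2,numpy as np
o=r.get_obs();print(o)
for n in("side","top"):
    d=r.grab_frame(n);cv2.imwrite(f"pics/{n}0.png",d["frame"]);np.savez(f"{n}0.npz",**d)
    print(n,d["intrinsics"],d["distortion"],d["rvec"],d["tvec"])
E
```

```text
pics
{'clock': 0.0, 'joints': array([-1.39306861,  0.47780438,  0.02232609,  1.55644566, -0.01149671,
        1.10931627, -0.08309747]), 'qvel': array([-1.46066964e-03, -1.21440078e-03, -7.13684603e-05, -9.86222496e-04,
        5.12141119e-04,  1.29124639e-03, -1.14570687e-04]), 'tau': array([ 7.06685514e-04, -5.96455300e+01,  1.60812434e+00, -2.81194353e+01,
        1.24632526e-02,  9.40079684e-03,  1.21420936e-05]), 'tcp_pos': array([0.19015677, 0.64704061, 0.23032504]), 'orientation': array([-1.56097489,  0.22447932, -0.22427561]), 'contact_force': array([-0.46980876,  0.50980741,  0.50140043]), 'moment': array([ 0.02683612, -0.04264126, -0.00163535]), 'grip_width': 0.08512638547568505}
side [[486.41255979   0.         284.07414667]
 [  0.         486.41255979 204.84699638]
 [  0.           0.           1.        ]] [-0.07431943  0.          0.          0.          0.        ] [ 2.03417288 -0.63184777  0.37050774] [-0.56579842  0.22783757  0.6856792 ]
top [[524.71049071   0.         279.52872714]
 [  0.         524.71049071 213.07009065]
 [  0.           0.           1.        ]] [-0.12691258  0.          0.          0.          0.        ] [ 2.18078954 -2.02983523  0.21152307] [-0.12812313  0.59088507  1.13867965]
```

View pics/side0.png

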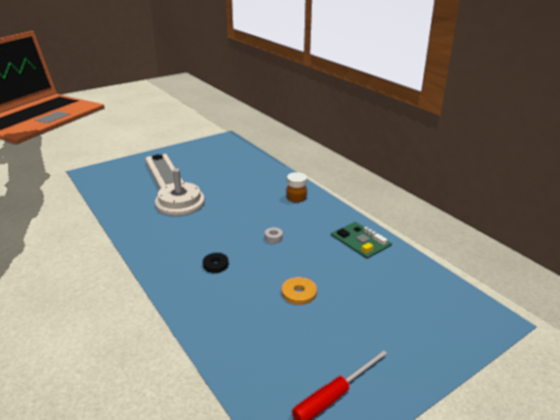

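View pics/top0.png

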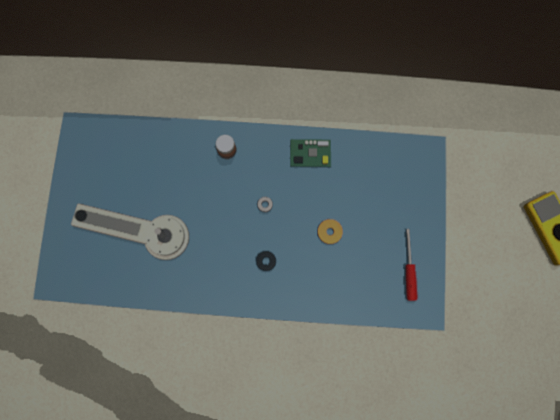

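The side view shows the pivot at about (180,195), the small ring (273,236), medium (216,263), large (299,290), jar (297,188), board (361,239) and driver (340,385). In the top view the hub is at (165,236), small (265,205), medium (266,261), large (330,231). Next I'll calibrate positions.

```bash
cat > h.py <<'E'
import cv2,numpy as np
def proj(d,P):
    return cv2.projectPoints(np.array(P,float).reshape(-1,3),d["rvec"],d["tvec"],d["intrinsics"],d["distortion"])[0].reshape(-1,2)
def ray(d,px):
    n=cv2.undistortPoints(np.array(px,float).reshape(-1,1,2),d["intrinsics"],d["distortion"]).reshape(-1,2)
    R=cv2.Rodrigues(np.array(d["rvec"],float))[0];c=-R.T@np.array(d["tvec"],float).ravel()
    v=np.c_[n,np.ones(len(n))]@R
    return c,v
def onz(d,px,z):
    c,v=ray(d,px);return c+v*((z-c[2])/v[:,2])[:,None]
E
python3 - <<'E'
from h import *
t=dict(np.load("top0.npz"));s=dict(np.load("side0.npz"))
for d in(t,s):
    print("cam",ray(d,[[0,0]])[0], proj(d,[[0,0,0],[.19,.647,.23],[.5,0,0]]))
for n,pt,ps,z in [("hub",(165,236),(180,190),.03),("small",(265,205),(273,233),.016),("med",(266,261),(216,260),.014),("large",(330,231),(299,288),.012),("jar",(225,141),(297,179),.055),("board",(311,153),(361,239),.005),("drv",(411,265),(340,385),.01)]:
    print(n,onz(t,[pt],z),onz(s,[ps],z))
for n,d in(("top",t),("side",s)):
    x,y=(165,236) if n=="top" else (180,190)
    f=d["frame"]
    cv2.imwrite(f"pics/{n}0hub.png",cv2.resize(f[y-45:y+45,x-55:x+55],None,fx=7,fy=7 if n=="side" else 6.6,interpolation=cv2.INTER_CUBIC))
    x,y=(298,230) if n=="top" else (258,262)
    cv2.imwrite(f"pics/{n}0rings.png",cv2.resize(f[y-50:y+50,x-65:x+65],None,fx=6,fy=6,interpolation=cv2.INTER_CUBIC))
E
```

```text
cam [ 0.34926857 -0.1057814   1.2365168 ] [[222.60136141 475.61074863]
 [-96.0724465  367.42952943]
 [240.64729459 256.54079978]]
cam [ 0.1912586  -0.70824555  0.55136392] [[-93.69203026 356.9671234 ]
 [-40.35403179  80.13169635]
 [203.3528843  248.9936067 ]]
hub [[0.53134069 0.17902307 0.03      ]] [[0.54033949 0.18930957 0.03      ]]
small [[ 0.62548942 -0.04868612  0.016     ]] [[ 0.62834292 -0.04895067  0.016     ]]
med [[ 0.4921429  -0.06131474  0.014     ]] [[ 0.49584178 -0.06131962  0.014     ]]
large [[ 0.57435806 -0.20712265  0.012     ]] [[ 0.57618096 -0.2063006   0.012     ]]
jar [[0.76580097 0.05676949 0.055     ]] [[0.75691314 0.04899794 0.055     ]]
board [[ 0.76718084 -0.15099229  0.005     ]] [[ 0.76924038 -0.15029722  0.005     ]]
drv [[ 0.5067226  -0.40321217  0.01      ]] [[ 0.50476408 -0.39754942  0.01      ]]
```

View pics/top0hub.png

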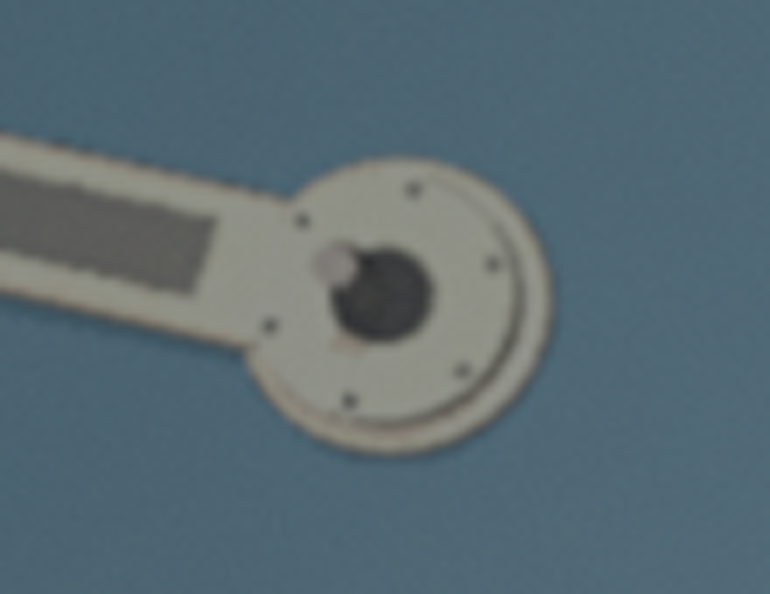

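View pics/side0hub.png

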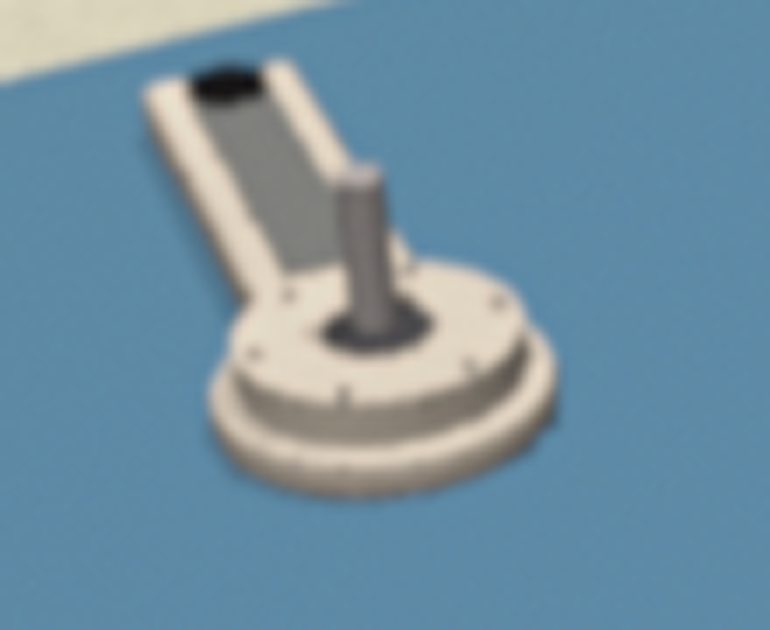

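View pics/top0rings.png

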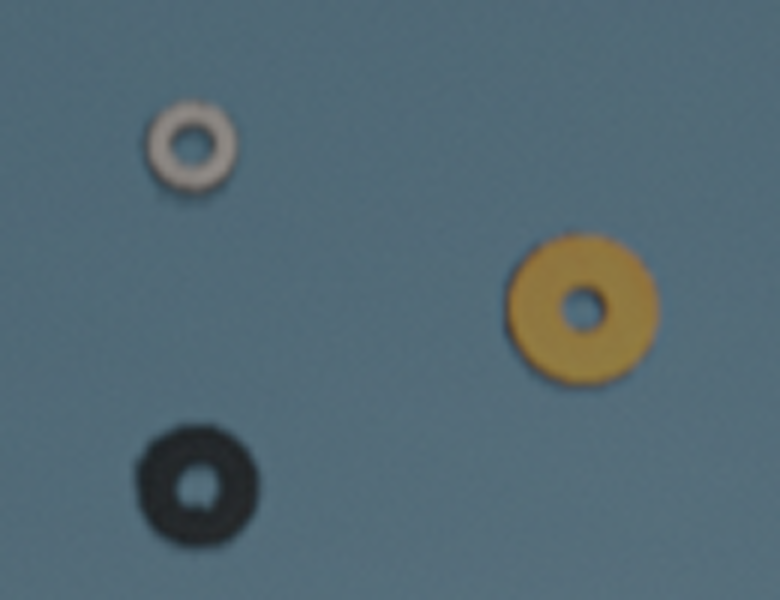

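View pics/side0rings.png

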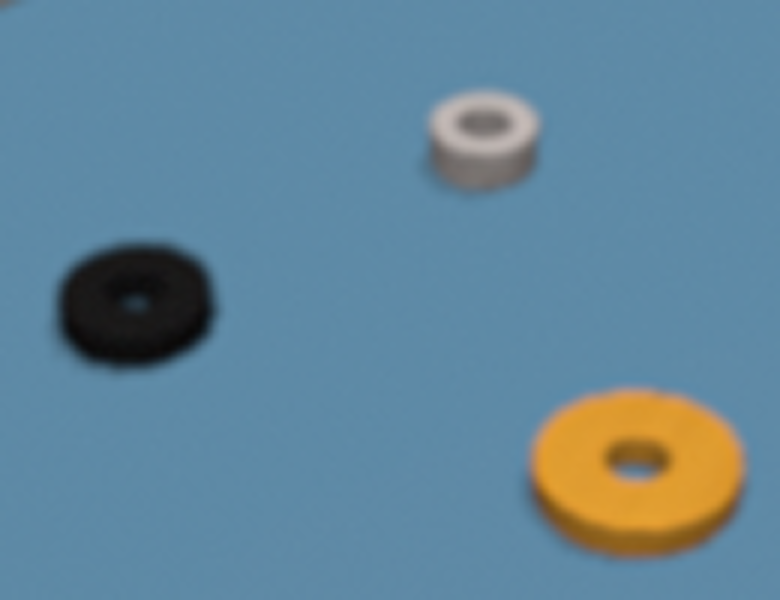

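```bash
cat >> h.py <<'E'
def tri(t,s,pt,ps):
    c1,v1=ray(t,[pt]);c2,v2=ray(s,[ps]);v1=v1[0]/np.linalg.norm(v1[0]);v2=v2[0]/np.linalg.norm(v2[0])
    A=np.stack([v1,-v2],1);k=np.linalg.lstsq(A,c2-c1,rcond=None)[0]
    p,q=c1+k[0]*v1,c2+k[1]*v2
    return (p+q)/2,np.linalg.norm(p-q)
def masks(f):
    hsv=cv2.cvtColor(f,cv2.COLOR_BGR2HSV)
    H,S,V=[hsv[...,i].astype(int) for i in range(3)]
    return H,S,V
E
python3 - <<'E'
from h import *
from scipy.spatial.transform import Rotation as Ro
print("tool axes (cols x,y,z)\n",Ro.from_rotvec([-1.56097489,  0.22447932, -0.22427561]).as_matrix().round(3))
t=dict(np.load("top0.npz"));s=dict(np.load("side0.npz"))
H,S,V=masks(t["frame"])
for p in [(265,211),(265,198),(266,252),(330,222),(163,230),(161,231),(166,238),(180,220),(300,250)]: print(p,H[p[1],p[0]],S[p[1],p[0]],V[p[1],p[0]])
def blob(m,x,y,rad):
    k=np.zeros(m.shape,np.uint8);cv2.circle(k,(x,y),rad,1,-1)
    mm=(m&(k>0)).astype(np.uint8);c,_=cv2.findContours(mm,cv2.RETR_EXTERNAL,cv2.CHAIN_APPROX_NONE)
    c=max(c,key=cv2.contourArea);return cv2.fitEllipse(c)
notblue=~((H>90)&(H<120)&(S>60))
for n,p,rad,z in [("small",(265,205),13,.012),("large",(330,231),19,.009)]:
    e=blob(notblue,*p,rad);print(n,np.round(e,2).tolist() if 0 else e,onz(t,[e[0]],z))
e=blob(V<70,266,261,16);print("med",e,onz(t,[e[0]],.010))
e=blob(notblue,165,236,30);print("foot?",e,onz(t,[e[0]],.014))
dk=(V<95)&(S<110)
e=blob(dk,165,236,9);print("disc",e,onz(t,[e[0]],.03))
H,S,V=masks(s["frame"]);nb=~((H>90)&(H<120)&(S>60))
e=blob((H<30)&(S>120),299,290,30);print("side large",e)
e=blob(nb,273,236,16);print("side small",e)
e=blob(V<70,216,263,20);print("side med",e)
for pt in [(110+335/7-.43,191+265/6.6-.43)]:
  for ps in [(125+361/7-.43,145+177/7-.43)]:
    print(pt,ps,"tip",tri(t,s,pt,ps),onz(t,[pt],.082),onz(s,[ps],.082))
E
```

```text
tool axes (cols x,y,z)
 [[ 0.959 -0.     0.282]
 [-0.282 -0.002  0.959]
 [ 0.    -1.    -0.002]]
(265, 211) 10 8 97
(265, 198) 13 17 138
(266, 252) 105 38 40
(330, 222) 20 143 144
(163, 230) 100 14 54
(161, 231) 30 7 70
(166, 238) 120 12 65
(180, 220) 30 17 134
(300, 250) 101 79 122
small ((264.615478515625, 203.77584838867188), (15.155386924743652, 15.546036720275879), 12.551369667053223) [[ 0.62932831 -0.04734627  0.012     ]]
large ((329.7876281738281, 231.04241943359375), (25.787010192871094, 26.066335678100586), 160.54173278808594) [[ 0.57477152 -0.20687165  0.009     ]]
med ((265.4659423828125, 260.575439453125), (18.976518630981445, 19.471248626708984), 137.21746826171875) [[ 0.49351855 -0.05984185  0.01      ]]
foot? ((163.15576171875, 236.11959838867188), (44.23405075073242, 53.506526947021484), 102.39673614501953) [[0.53314024 0.18719434 0.014     ]]
disc ((164.17103576660156, 235.49795532226562), (12.93409538269043, 13.660563468933105), 31.804214477539062) [[0.53238169 0.18112457 0.03      ]]
side large ((298.64459228515625, 290.4718933105469), (25.817354202270508, 34.0660285949707), 91.91094207763672)
side small ((273.0549011230469, 234.82423400878906), (16.497241973876953, 18.229835510253906), 86.74652099609375)
side med ((215.06483459472656, 262.6155090332031), (19.056041717529297, 25.010770797729492), 82.9190902709961)
(157.42714285714285, 230.72151515151515) (176.14142857142855, 169.85571428571427) tip (array([0.53452925, 0.18493355, 0.0830277 ]), np.float64(0.0010681376962802796)) [[0.5341846  0.18535808 0.082     ]] [[0.53581393 0.18678847 0.082     ]]
```

```bash
cat > plan.py <<'E'
# prints state and the tool-frame shift/turn to listed world targets (mm, yaw deg of tool x)
import sys
from bench import r
import numpy as np
from scipy.spatial.transform import Rotation as Ro
o=r.get_obs();R=Ro.from_rotvec(o["orientation"]);p=o["tcp_pos"]*1000
print("t %.2f p %s F %s M %s w %.1f qmax %.3f"%(o["clock"],p.round(1),o["contact_force"].round(1),o["moment"].round(2),o["grip_width"]*1000,abs(o["qvel"]).max()), "q",o["joints"].round(2))
M=R.as_matrix();print("yaw %.2f  y-axis %s"%(np.degrees(np.arctan2(M[1,0],M[0,0])),M[:,1].round(4)))
a=list(map(float,sys.argv[1:]))
for i in range(0,len(a),4):
    x,y,z,yw=a[i:i+4];c,s=np.cos(np.radians(yw)),np.sin(np.radians(yw))
    T=Ro.from_matrix(np.array([[c,0,-s],[s,0,c],[0,-1,0]]))
    T=Ro.from_matrix(np.array([[c,0,-s],[s,0,c],[0,-1,0]]))
    print((x,y,z,yw),"shift",R.inv().apply(np.array([x,y,z])-p).round(1),"turn",np.degrees((R.inv()*T).as_rotvec()).round(2))
E
python3 plan.py 360 480 220 0 560 250 200 0 575 20 180 0 575 -207 120 0
```

```text
t 0.10 p [190.2 647.1 230.4] F [ 0.7 -0.3  0.5] M [-0.02  0.01  0.  ] w 85.3 qmax 0.003 q [-1.39  0.48  0.02  1.56 -0.01  1.11 -0.08]
yaw -16.37  y-axis [-3.0e-04 -1.6e-03 -1.0e+00]
(360.0, 480.0, 220.0, 0.0) shift [ 210.1   10.6 -112.4] turn [ 9.000e-02 -1.637e+01 -1.000e-02]
(560.0, 250.0, 200.0, 0.0) shift [ 466.8   30.9 -276.7] turn [ 9.000e-02 -1.637e+01 -1.000e-02]
(575.0, 20.0, 180.0, 0.0) shift [ 546.    51.3 -493.1] turn [ 9.000e-02 -1.637e+01 -1.000e-02]
(575.0, -207.0, 120.0, 0.0) shift [ 610.   111.7 -710.8] turn [ 9.000e-02 -1.637e+01 -1.000e-02]
```

Request:
{"fn": "drive_tool", "kwargs": {"series": [[42,2,-22,0,-4,0,85],[84,4,-45,0,-8,0,85],[126,6,-67,0,-12,0,85],[168,8,-90,0,-16.4,0,85],[210,10,-112,0,-16.4,0,85]]}}

```text
clock: 0.6
tcp_pos: [0.3611, 0.4786, 0.2202]
orientation: [-1.573, -0.002, 0.003]
contact_force: [0.6, 0.2, 0.4]
grip_width: 0.0849
```

```bash
python3 plan.py  520 280 200 0 570 40 180 0 575 -207 120 0
```

```text
t 0.60 p [361.1 478.6 220.2] F [0.6 0.2 0.4] M [ 0.04 -0.03 -0.03] w 84.9 qmax 0.758 q [-1.04  0.36  0.02  1.75 -0.01  1.03  0.55]
yaw 0.15  y-axis [-7.0e-04 -2.2e-03 -1.0e+00]
(520.0, 280.0, 200.0, 0.0) shift [ 158.4   20.6 -199. ] turn [ 0.12  0.15 -0.04]
(570.0, 40.0, 180.0, 0.0) shift [ 207.8   41.1 -439. ] turn [ 0.12  0.15 -0.04]
(575.0, -207.0, 120.0, 0.0) shift [ 212.2  101.6 -685.9] turn [ 0.12  0.15 -0.04]
```

Request:
{"fn": "drive_tool", "kwargs": {"series": [[32,4,-38,0,0,0,85],[64,8,-76,0,0,0,85],[95,12,-115,0,0,0,85],[127,16,-155,0,0,0,85],[158,20,-195,0,0,0,85]]}}

```text
clock: 1.1
tcp_pos: [0.518, 0.2852, 0.2005]
orientation: [-1.573, -0.001, 0.003]
contact_force: [1.4, 0.0, 0.2]
grip_width: 0.085
```

Request:
{"fn": "drive_tool", "kwargs": {"series": [[12,4,-47,0,0,0,85],[24,8,-94,0,0,0,85],[35,12,-141,0,0,0,85],[45,16,-188,0,0,0,85],[50,20,-237,0,0,0,85]]}}

```text
clock: 1.6
tcp_pos: [0.5689, 0.0465, 0.1807]
orientation: [-1.573, -0.002, 0.003]
contact_force: [1.8, 0.6, -0.6]
grip_width: 0.0849
```

```bash
python3 plan.py  575 -207 110 0
```

```text
t 1.60 p [568.9  46.5 180.7] F [ 1.8  0.6 -0.6] M [-0.01 -0.05 -0.  ] w 84.9 qmax 0.927 q [-0.34  0.36  0.18  1.87 -0.08  0.92  1.46]
yaw 0.18  y-axis [-9.0e-04 -2.3e-03 -1.0e+00]
(575.0, -207.0, 110.0, 0.0) shift [   5.3   71.3 -253.4] turn [ 0.13  0.18 -0.05]
```

Request:
{"fn": "drive_tool", "kwargs": {"series": [[1,7,-48,0,0,0,85],[2,14,-96,0,0,0,85],[3,20,-144,0,0,0,85],[4,25,-192,0,0,0,85],[5,30,-240,0,0,0,85]]}}

```text
clock: 2.1
tcp_pos: [0.5742, -0.1953, 0.1507]
orientation: [-1.573, -0.002, 0.004]
contact_force: [1.9, -0.5, -0.3]
grip_width: 0.0848
```

Request:
{"fn": "drive_tool", "kwargs": {"series": [[0,20,-12,0,0,0,85],[0,40,-16,0,0,0,85],[0,60,-16,0,0,0,85],[0,70,-16,0,0,0,85]]}}

```text
clock: 2.5
tcp_pos: [0.5728, -0.2112, 0.0787]
orientation: [-1.572, 0.001, 0.006]
contact_force: [-0.5, -0.3, 0.4]
grip_width: 0.0847
```

```bash
cat > snap.py <<'E'
import sys
from bench import r
from h import *
tag=sys.argv[1]
out=[]
for i,n in enumerate(("top","side")):
    d=r.grab_frame(n);np.savez(f"{n}{tag}.npz",**d)
    c=sys.argv[2+i]
    x,y=map(int,c.split(","));x=max(x,50);y=max(y,50)
    out.append(cv2.resize(d["frame"][y-50:y+50,x-50:x+50],(400,400),interpolation=cv2.INTER_CUBIC))
cv2.imwrite(f"pics/{tag}.png",np.hstack(out))
E
python3 snap.py a 330,231 299,280;python3 plan.py 575 -207 3 0
```

```text
t 2.60 p [ 573.  -210.7   79.1] F [-0.3  0.6  0.1] M [-0.02  0.01 -0.01] w 85.4 qmax 0.031 q [ 0.09  0.56  0.22  1.84 -0.16  0.76  1.97]
yaw 0.22  y-axis [-0.0047 -0.0011 -1.    ]
(575.0, -207.0, 3.0, 0.0) shift [ 2.4 76.1  3.8] turn [ 0.06  0.22 -0.27]
```

View pics/a.png

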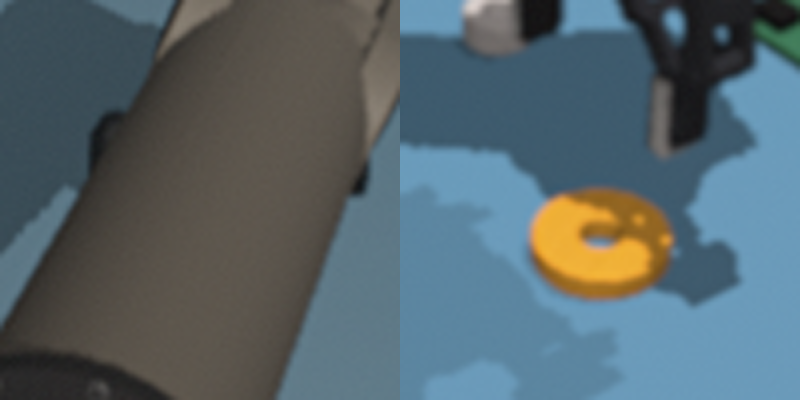

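Run:
```python
from h import *
d=dict(np.load("sidea.npz"))
p=np.array([.573,-.2107,.0791])
for sy in(-1,1):
  for dz in (0,.013):
    for dx in(-.011,.011):
      print(sy,dz,dx,(proj(d,[p+[dx,sy*.0425,dz]])[0]-[249,230])*4+[400,0])
```

```text
-1 0 -0.011 [646.88465113 177.50095011]
-1 0 0.011 [691.79696591 157.3263019 ]
-1 0.013 -0.011 [648.16469025 150.68254889]
-1 0.013 0.011 [693.46599484 130.70722453]
1 0 -0.011 [521.85861848  69.94341749]
1 0 0.011 [565.19937336  52.68295526]
1 0.013 -0.011 [521.97024017  44.16474375]
1 0.013 0.011 [565.67249313  27.10092377]
```

Request:
{"fn": "drive_tool", "kwargs": {"series": [[1,20,2,0,0,-0.3,85],[2,40,4,0,0,-0.3,85],[2,60,4,0,0,-0.3,85],[2,69,4,0,0,-0.3,85],[2,69,4,0,0,-0.3,85]]}}

```text
clock: 3.1
tcp_pos: [0.5743, -0.2065, 0.0097]
orientation: [-1.572, -0.003, 0.004]
contact_force: [-0.0, 0.1, -0.1]
grip_width: 0.0846
```

```bash
python3 snap.py b 330,231 299,280;python3 plan.py 575 -207 3 0
```

```text
t 3.20 p [ 575.4 -207.1   11.1] F [-0.6 -0.8  0.4] M [ 0.02 -0.01 -0.01] w 85.0 qmax 0.010 q [ 0.1   0.66  0.19  1.87 -0.19  0.63  1.98]
yaw 0.22  y-axis [ 0.0018 -0.0015 -1.    ]
(575.0, -207.0, 3.0, 0.0) shift [-0.4  8.1  0.1] turn [0.09 0.22 0.1 ]
```

View pics/b.png

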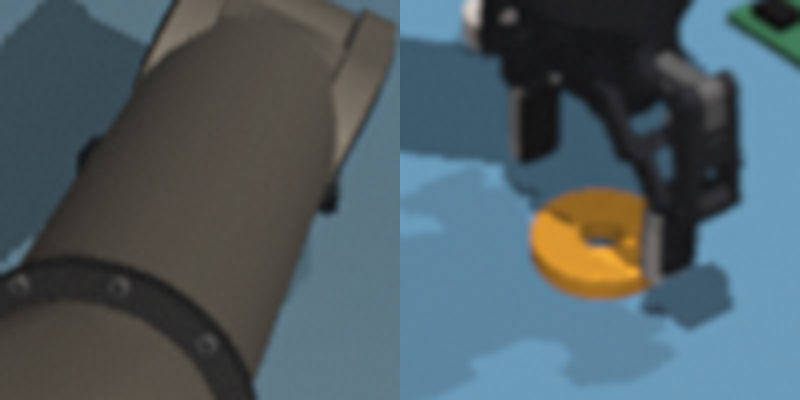

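Request:
{"fn": "drive_tool", "kwargs": {"series": [[0,6,0,0,0,0,85],[0,11,0,0,0,0,85],[0,11,0,0,0,0,50],[0,11,0,0,0,0,50],[0,11,0,0,0,0,50]], "squeeze": 20}}

```text
clock: 3.7
tcp_pos: [0.5755, -0.2076, 0.0006]
orientation: [-1.573, -0.004, 0.001]
contact_force: [-0.8, -1.3, 3.9]
grip_width: 0.0587
```

Request:
{"fn": "drive_tool", "kwargs": {"series": [[0,0,0,0,0,0,50],[0,0,0,0,0,0,50],[0,0,0,0,0,0,50]]}}

```text
clock: 4.0
tcp_pos: [0.5754, -0.2077, 0.0007]
orientation: [-1.573, -0.004, 0.001]
contact_force: [-0.2, -0.8, 1.0]
grip_width: 0.0585
```

```bash
python3 snap.py c 330,231 299,280;python3 plan.py 575 -207 0 0
```

```text
t 4.10 p [ 575.5 -207.6    0.7] F [-1.4  0.6  1. ] M [-0.1   0.16  0.03] w 58.5 qmax 0.001 q [ 0.11  0.67  0.18  1.87 -0.19  0.61  1.99]
yaw 0.18  y-axis [ 0.0021 -0.002  -1.    ]
(575.0, -207.0, 0.0, 0.0) shift [-0.5  0.7  0.6] turn [0.11 0.18 0.12]
```

View pics/c.png

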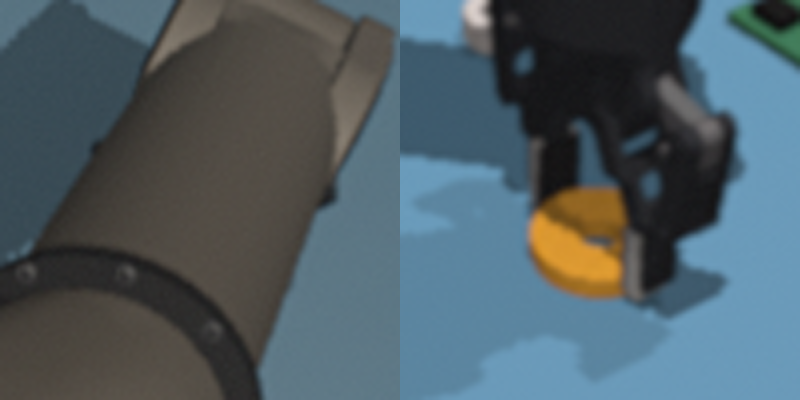

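Request:
{"fn": "drive_tool", "kwargs": {"series": [[0,0,0,0,0,0,85],[0,0,0,0,0,0,85],[0,0,0,0,4,0,85],[0,0,0,0,12,0,85],[0,0,0,0,20,0,85]]}}

```text
clock: 4.6
tcp_pos: [0.5755, -0.2076, 0.0007]
orientation: [-1.554, 0.274, -0.278]
contact_force: [0.1, 0.4, 0.7]
grip_width: 0.0849
```

Request:
{"fn": "drive_tool", "kwargs": {"series": [[0,0,0,0,8,0,85],[0,0,0,0,16,0,85],[0,0,0,0,24,0,85],[0,0,0,0,32,0,85],[0,0,0,0,40,0,85]]}}

```text
clock: 5.1
tcp_pos: [0.5757, -0.2073, 0.0006]
orientation: [-1.41, 0.819, -0.824]
contact_force: [-0.1, -0.8, -0.5]
grip_width: 0.0847
```

```bash
python3 plan.py 575.5 -207.6 0 -90
```

```text
t 5.10 p [ 575.7 -207.3    0.6] F [-0.1 -0.8 -0.5] M [ 0.03  0.02 -0.01] w 84.7 qmax 1.051 q [-0.09  0.72  0.45  1.88 -0.5   0.65  1.19]
yaw -60.45  y-axis [ 0.0026 -0.0016 -1.    ]
(575.5, -207.6, 0.0, -90.0) shift [ 0.1  0.6 -0.3] turn [-0.12 29.55  0.13]
```

Request:
{"fn": "drive_tool", "kwargs": {"series": [[0,0.5,0,0,8,0,85],[0,0.5,0,0,16,0,85],[0,0.5,0,0,24,0,85],[0,0.5,0,0,29.5,0,85],[0,0.5,0,0,29.5,0,50]]}}

```text
clock: 5.6
tcp_pos: [0.5759, -0.2069, -0.0001]
orientation: [-1.209, 1.206, -1.211]
contact_force: [-0.5, -0.5, 0.1]
grip_width: 0.0725
```

Request:
{"fn": "drive_tool", "kwargs": {"series": [[0,0,0,0,0,0,50],[0,0,0,0,0,0,50],[0,0,0,0,0,0,50],[0,0,0,0,0,0,50]]}}

```text
clock: 6.0
tcp_pos: [0.5756, -0.2069, 0.0002]
orientation: [-1.209, 1.206, -1.21]
contact_force: [-1.2, 0.7, 5.2]
grip_width: 0.0596
```

Request:
{"fn": "drive_tool", "kwargs": {"series": [[0,0,0,0,0,0,50],[0,0,0,0,0,0,50]], "squeeze": 60}}

```text
clock: 6.2
tcp_pos: [0.5756, -0.2068, 0.0007]
orientation: [-1.209, 1.205, -1.209]
contact_force: [-2.8, 1.5, 7.6]
grip_width: 0.0575
```

```bash
python3 snap.py d 330,231 299,280;python3 plan.py 575.5 -207.6 140 -90
```

```text
t 6.30 p [ 575.6 -206.9    0.7] F [-1.9  1.3  7.4] M [0.27 0.71 0.14] w 57.0 qmax 0.002 q [-0.18  0.76  0.58  1.89 -0.64  0.69  0.79]
yaw -89.85  y-axis [ 2.3e-03 -6.0e-04 -1.0e+00]
(575.5, -207.6, 140.0, -90.0) shift [   0.8 -139.3    0.2] turn [-0.13  0.15  0.03]
```

View pics/d.png

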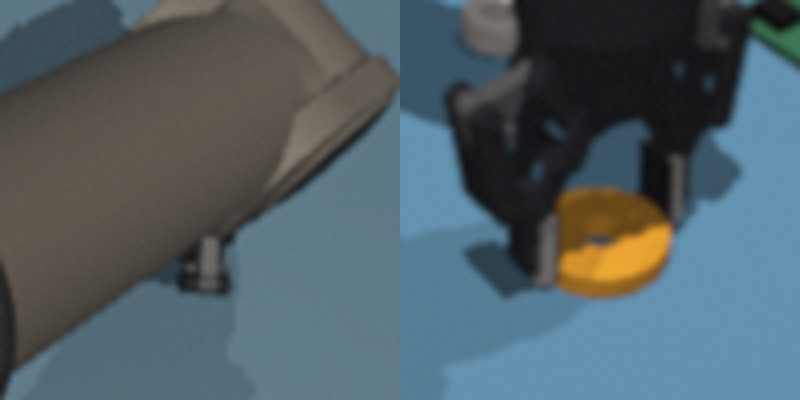

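Request:
{"fn": "drive_tool", "kwargs": {"series": [[0,-10,0,0,0,0,50],[0,-30,0,0,0,0,50],[0,-60,0,0,0,0,50],[0,-95,0,0,0,0,50],[0,-130,0,0,0,0,50]]}}

```text
clock: 6.8
tcp_pos: [0.5748, -0.2066, 0.1317]
orientation: [-1.21, 1.206, -1.208]
contact_force: [0.1, 0.7, -2.5]
grip_width: 0.0573
```

```bash
python3 snap.py e 330,231 299,200;python3 plan.py 575 20 150 -90 534 185.5 150 -90
```

```text
t 6.90 p [ 578.  -208.4  135.4] F [ 0.5 -0.6 -2.4] M [-0.06 -0.12 -0.01] w 56.9 qmax 0.054 q [-0.29  0.58  0.74  1.84 -0.49  0.9   0.68]
yaw -89.85  y-axis [ 0.0101 -0.0027 -0.9999]
(575.0, 20.0, 150.0, -90.0) shift [-228.3  -15.3   -2.2] turn [-0.58  0.15  0.16]
(534.0, 185.5, 150.0, -90.0) shift [-393.9  -16.1  -42.8] turn [-0.58  0.15  0.16]
```

View pics/e.png

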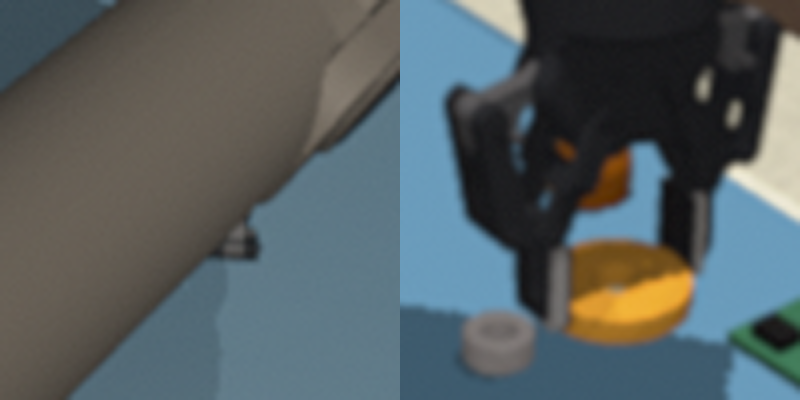

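Request:
{"fn": "drive_tool", "kwargs": {"series": [[-35,-3,-4,0,0,0,50],[-80,-6,-8,0,0,0,50],[-125,-9,-12,0,0,0,50],[-170,-12,-16,0,0,0,50],[-215,-14,-20,0,0,0,50]]}}

```text
clock: 7.4
tcp_pos: [0.5562, 0.0084, 0.1478]
orientation: [-1.206, 1.199, -1.213]
contact_force: [0.6, 0.9, -2.4]
grip_width: 0.0572
```

Request:
{"fn": "drive_tool", "kwargs": {"series": [[-45,0,-5,0,0,0,50],[-90,5,-10,0,0,0,50],[-135,12,-15,0,0,0,50],[-165,18,-20,0,0,0,50],[-180,25,-22,0,0,0,50]]}}

```text
clock: 7.9
tcp_pos: [0.5323, 0.1923, 0.1207]
orientation: [-1.209, 1.197, -1.208]
contact_force: [0.7, -0.6, -3.6]
grip_width: 0.0572
```

```bash
python3 plan.py 535 186 108 -90
```

```text
t 7.90 p [532.3 192.3 120.7] F [ 0.7 -0.6 -3.6] M [-0.01  0.01  0.01] w 57.2 qmax 0.150 q [-1.03  0.53  0.75  1.96 -0.49  0.83  0.  ]
yaw -89.52  y-axis [ 0.0071 -0.0022 -1.    ]
(535.0, 186.0, 108.0, -90.0) shift [ 6.3 12.7  2.6] turn [-0.41  0.48  0.13]
```

Request:
{"fn": "drive_tool", "kwargs": {"series": [[3,7,1,-0.2,0.2,0,50],[6.3,12.7,2.6,-0.4,0.5,0.1,50],[6.3,12.7,2.6,-0.4,0.5,0.1,50]]}}

```text
clock: 8.2
tcp_pos: [0.5352, 0.1824, 0.1072]
orientation: [-1.21, 1.212, -1.214]
contact_force: [0.2, -0.2, -2.3]
grip_width: 0.0569
```

```bash
python3 snap.py f 160,231 180,180;python3 plan.py 535 186 108 -90
```

```text
t 8.30 p [535.6 183.4 108.1] F [ 0.  -0.5 -4.7] M [-0.   -0.01 -0.02] w 57.0 qmax 0.012 q [-0.99  0.56  0.74  1.96 -0.51  0.82  0.03]
yaw -90.25  y-axis [ 4.0e-04 -1.3e-03 -1.0e+00]
(535.0, 186.0, 108.0, -90.0) shift [-2.6  0.1 -0.6] turn [-0.02 -0.25  0.07]
```

View pics/f.png

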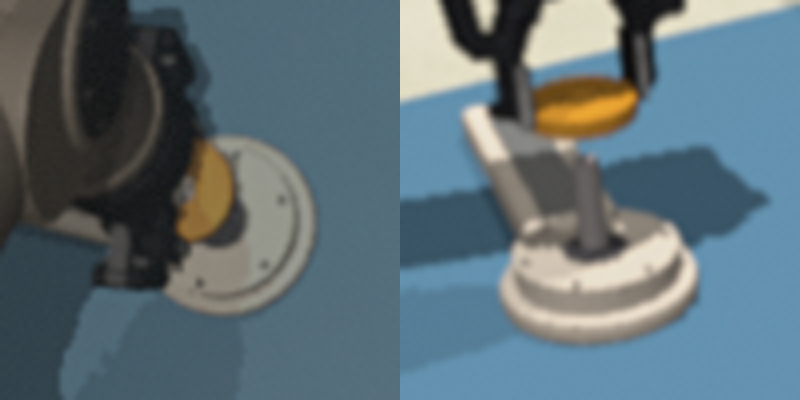

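Run:
```python
from h import *
d=dict(np.load("sidef.npz"));t=dict(np.load("topf.npz"))
H,S,V=masks(d["frame"]);m=((H<30)&(S>110)&(V>60)).astype(np.uint8)
m[:, :180]*=1; k=np.zeros_like(m);k[140:170,155:200]=1;m*=k
c,_=cv2.findContours(m,cv2.RETR_EXTERNAL,cv2.CHAIN_APPROX_NONE);c=max(c,key=cv2.contourArea);print(cv2.boundingRect(c),cv2.fitEllipse(c))
im=cv2.resize(d["frame"][120:220,125:235],(770,700),interpolation=cv2.INTER_CUBIC)
tm=cv2.resize(t["frame"][190:290,110:220],(770,700),interpolation=cv2.INTER_CUBIC)
a=np.linspace(0,2*np.pi,73)
def draw(im,d,C,rad,o,col):
    q=proj(d,np.c_[C[0]+rad*np.cos(a),C[1]+rad*np.sin(a),np.full(73,C[2])])
    q=((q-o+.5)*7).astype(int);cv2.polylines(im,[q.reshape(-1,1,2)],1,col,1)
C=np.array([.5352,.1827,.1074])
for z in(0,.012):
  draw(im,d,C+[0,0,z],.03,(125,120),(0,0,255));draw(tm,t,C+[0,0,z],.03,(110,190),(0,0,255))
for im_,d_,o in((im,d,(125,120)),(tm,t,(110,190))):
  draw(im_,d_,(.5347,.1855,.082),.0065,o,(0,255,0))
  draw(im_,d_,(.5315,.1805,.03),.045,o,(0,255,0))
  draw(im_,d_,(.5315,.1805,.03),.018,o,(0,255,0))
cv2.imwrite("pics/f2.png",im[:600]);cv2.imwrite("pics/f3.png",tm[:600])
```

```text
(163, 150, 27, 14) ((175.38037109375, 156.3819122314453), (13.558884620666504, 27.5157413482666), 82.96511840820312)
```

View pics/f2.png

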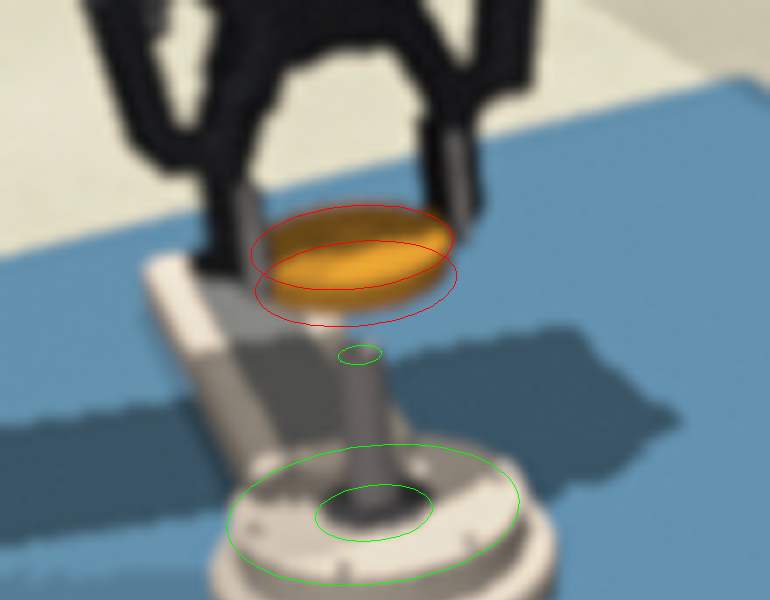

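View pics/f3.png

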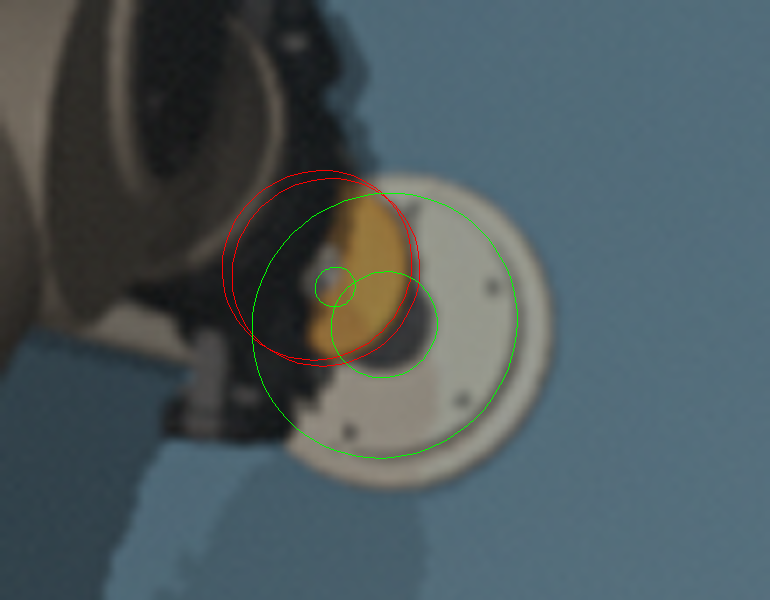

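Run:
```python
from h import *
d=dict(np.load("sidef.npz"));e=dict(np.load("sidee.npz"))
im=cv2.resize(d["frame"][140:175,150:200],(800,560),interpolation=cv2.INTER_CUBIC)
a=np.linspace(0,2*np.pi,73)
def draw(im,d,C,rad,o,k,col):
    q=proj(d,np.c_[C[0]+rad*np.cos(a),C[1]+rad*np.sin(a),np.full(73,C[2])])
    q=((q-o+.5)*k).astype(int);cv2.polylines(im,[q.reshape(-1,1,2)],1,col,1)
C=np.array([.5356,.1834,.1074])
for z in(0,.012): draw(im,d,C+[0,0,z],.03,(150,140),16,(0,0,255))
draw(im,d,C+[0,0,.012],.009,(150,140),16,(0,0,255))
cv2.imwrite("pics/f4.png",im)
im=cv2.resize(e["frame"][195:245,275:335],(780,600),interpolation=cv2.INTER_CUBIC)
C=np.array([.5780,-.2084,.1347])
im=cv2.resize(e["frame"][195:245,275:335],(780,650),interpolation=cv2.INTER_CUBIC)
for z in(0,.012): draw(im,e,C+[0,0,z],.03,(275,195),13,(0,0,255))
draw(im,e,C+[0,0,.012],.009,(275,195),13,(0,0,255))
cv2.imwrite("pics/e4.png",im[:600])
```

```text
(no output)
```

View pics/f4.png

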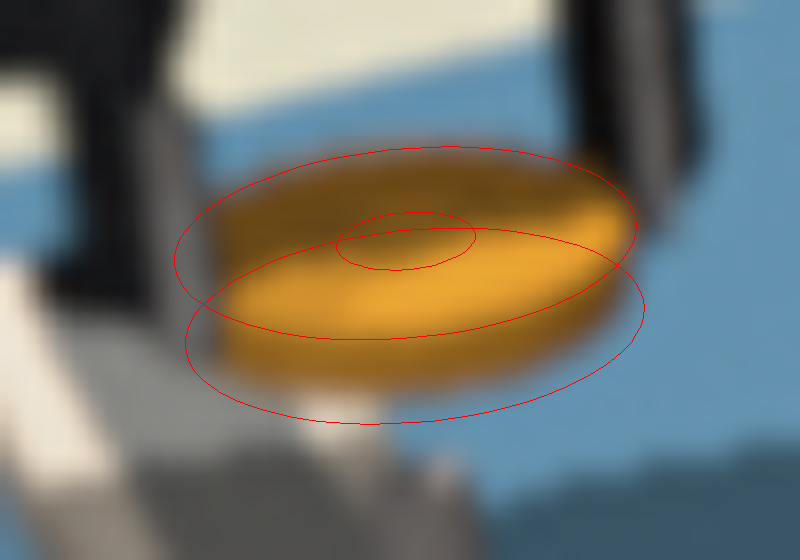

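View pics/e4.png

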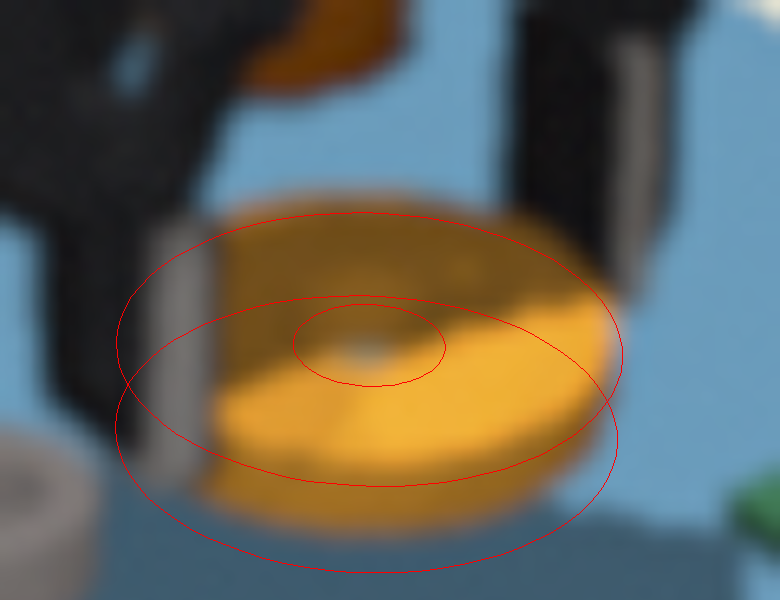

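Run:
```python
from h import *
t=dict(np.load("topf.npz"));t0=dict(np.load("top0.npz"))
im=cv2.resize(t["frame"][205:250,140:180],(640,720),interpolation=cv2.INTER_CUBIC)
a=np.linspace(0,2*np.pi,73)
def draw(im,d,C,rad,o,k,col):
    q=proj(d,np.c_[C[0]+rad*np.cos(a),C[1]+rad*np.sin(a),np.full(73,C[2])])
    q=((q-o+.5)*k).astype(int);cv2.polylines(im,[q.reshape(-1,1,2)],1,col,1)
C=np.array([.5356,.1834,.1105])
for z in(0,.012): draw(im,t,C+[0,0,z],.03,(140,205),16,(0,0,255))
draw(im,t,C+[0,0,.012],.009,(140,205),16,(0,0,255))
cv2.imwrite("pics/f5.png",im[:600])
im=cv2.resize(t0["frame"][215:260,140:190],(800,720),interpolation=cv2.INTER_CUBIC)
draw(im,t0,(.5347,.1855,.082),.0065,(140,215),16,(0,255,0))
draw(im,t0,(.5315,.1805,.03),.018,(140,215),16,(0,255,0))
draw(im,t0,(.5315,.1805,.03),.045,(140,215),16,(0,255,0))
cv2.imwrite("pics/t5.png",im[:600])
```

```text
(no output)
```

View pics/f5.png

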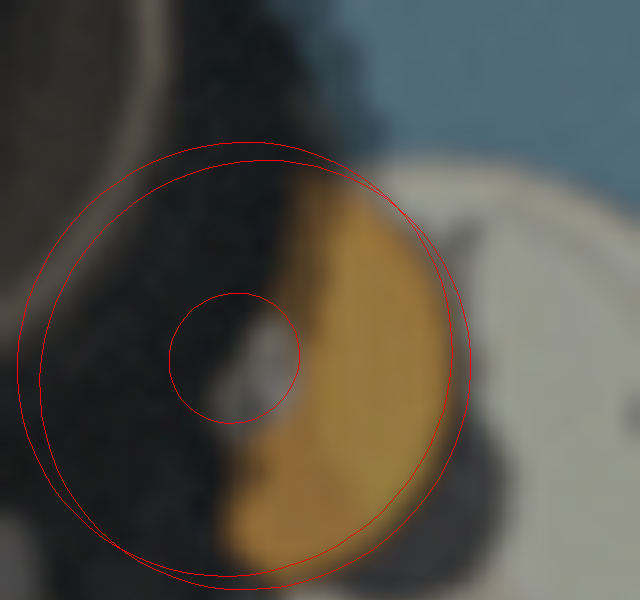

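View pics/t5.png

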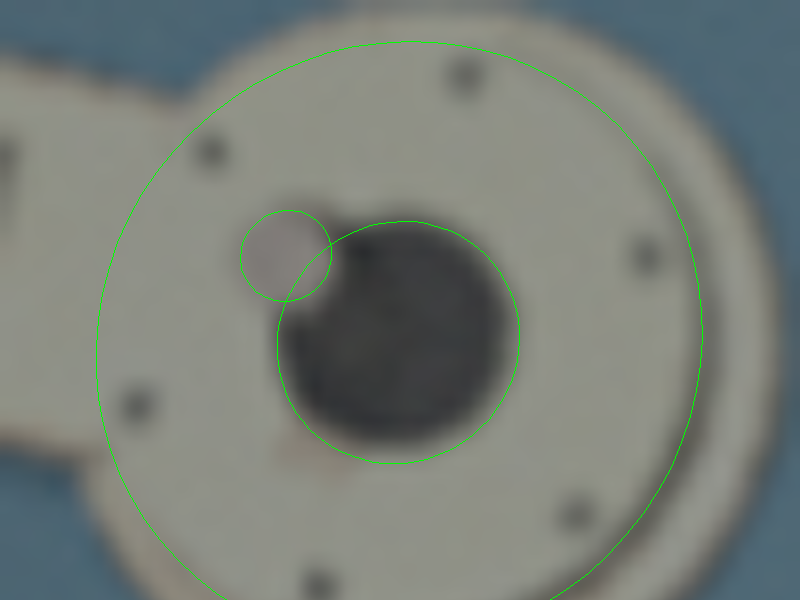

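Request:
{"fn": "drive_tool", "kwargs": {"series": [[-2,5,-0.6,0,0,0,50],[-2,15,-0.6,0,0,0,50],[-2,20,-0.6,0,0,0,50],[-2,20,-0.6,0,0,0,50],[-2,20,-0.6,0,0,0,50]]}}

```text
clock: 8.8
tcp_pos: [0.5349, 0.1853, 0.0879]
orientation: [-1.208, 1.212, -1.214]
contact_force: [0.2, 0.2, -3.6]
grip_width: 0.0569
```

```bash
python3 snap.py g 160,231 180,170;python3 plan.py 535 185.5 80 -90
python3 - <<'E'
from h import *
t=dict(np.load("topg.npz"))
cv2.imwrite("pics/g5.png",cv2.resize(t["frame"][205:250,140:180],(640,720),interpolation=cv2.INTER_CUBIC)[:600])
E
```

```text
t 8.90 p [535.2 185.4  88.3] F [ 0.7  0.9 -3.6] M [ 0.02 -0.02  0.01] w 57.2 qmax 0.003 q [-0.98  0.58  0.71  1.97 -0.53  0.78  0.04]
yaw -90.24  y-axis [ 8.0e-04 -1.2e-03 -1.0e+00]
(535.0, 185.5, 80.0, -90.0) shift [-0.1  8.3 -0.2] turn [-0.04 -0.24  0.07]
```

View pics/g.png

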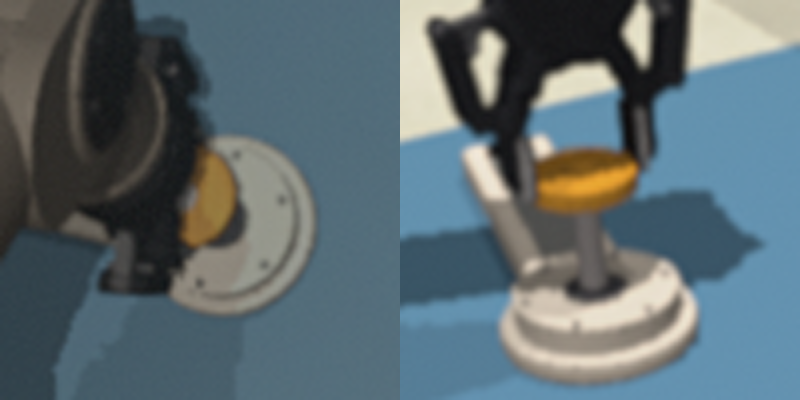

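View pics/g5.png

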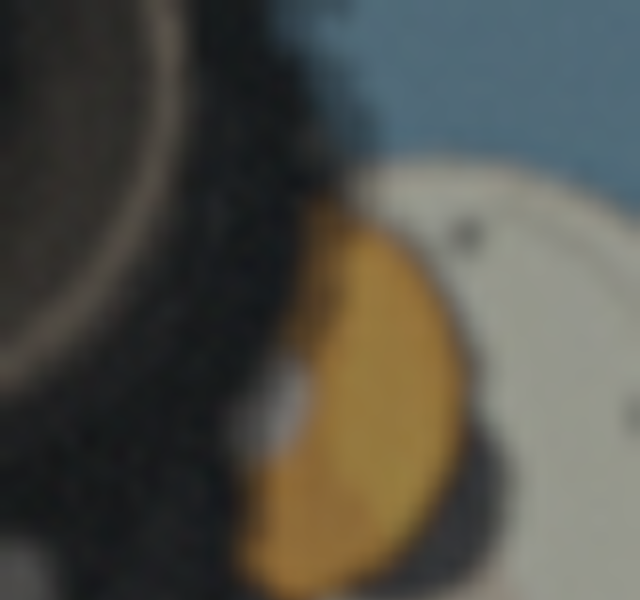

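Request:
{"fn": "drive_tool", "kwargs": {"series": [[0,4,0,0,0,0,50],[0,7,0,0,0,0,50],[0,8,0,0,0,0,50],[0,9,0,0,0,0,50],[0,10,0,0,0,0,50]]}}

```text
clock: 9.4
tcp_pos: [0.5353, 0.1854, 0.0782]
orientation: [-1.207, 1.211, -1.214]
contact_force: [-0.2, 0.1, -3.7]
grip_width: 0.0567
```

Request:
{"fn": "drive_tool", "kwargs": {"series": [[0,1,0,0,0,0,50],[0,2,0,0,0,0,50],[0,3,0,0,0,0,50]]}}

```text
clock: 9.7
tcp_pos: [0.5353, 0.1854, 0.0751]
orientation: [-1.207, 1.211, -1.214]
contact_force: [-0.6, 0.5, -3.6]
grip_width: 0.0572
```

Request:
{"fn": "drive_tool", "kwargs": {"series": [[0,1,0,0,0,0,50],[0,2,0,0,0,0,50],[0,3,0,0,0,0,50]]}}

```text
clock: 10.0
tcp_pos: [0.5353, 0.1855, 0.072]
orientation: [-1.207, 1.211, -1.214]
contact_force: [0.2, 0.8, -4.0]
grip_width: 0.0568
```

```bash
python3 snap.py i 160,231 180,170
```

```text
(no output)
```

View pics/i.png

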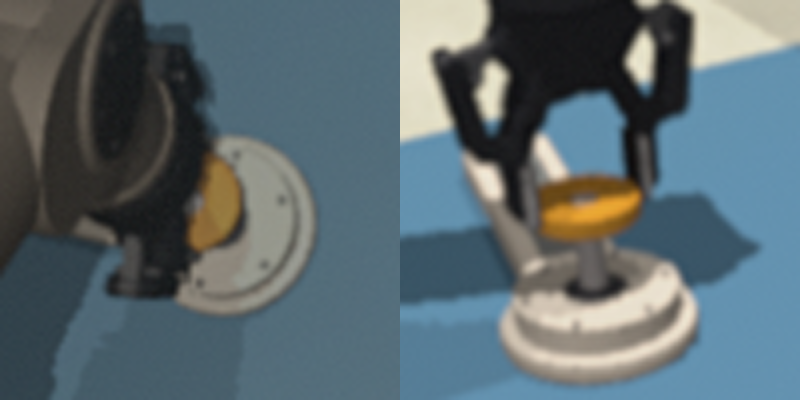

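Request:
{"fn": "drive_tool", "kwargs": {"series": [[0,3,0,0,0,0,50],[0,6,0,0,0,0,50],[0,9,0,0,0,0,50],[0,12,0,0,0,0,50],[0,15,0,0,0,0,50]]}}

```text
clock: 10.6
tcp_pos: [0.5352, 0.1854, 0.0566]
orientation: [-1.208, 1.211, -1.214]
contact_force: [-0.3, 0.6, -3.1]
grip_width: 0.0572
```

Request:
{"fn": "drive_tool", "kwargs": {"series": [[0,3,0,0,0,0,50],[0,6,0,0,0,0,50],[0,9,0,0,0,0,50],[0,12,0,0,0,0,50],[0,15,0,0,0,0,50]]}}

```text
clock: 11.1
tcp_pos: [0.5352, 0.1854, 0.0414]
orientation: [-1.208, 1.211, -1.214]
contact_force: [-0.6, 0.6, -3.6]
grip_width: 0.0571
```

Request:
{"fn": "drive_tool", "kwargs": {"series": [[0,2,0,0,0,0,50],[0,4,0,0,0,0,50],[0,6,0,0,0,0,50],[0,8,0,0,0,0,50]]}}

```text
clock: 11.5
tcp_pos: [0.5352, 0.1854, 0.0333]
orientation: [-1.208, 1.211, -1.214]
contact_force: [0.7, -0.1, -3.4]
grip_width: 0.057
```

Request:
{"fn": "drive_tool", "kwargs": {"series": [[0,0.7,0,0,0,0,50],[0,1.4,0,0,0,0,50],[0,2,0,0,0,0,50]]}}

```text
clock: 11.8
tcp_pos: [0.5353, 0.1854, 0.0313]
orientation: [-1.208, 1.211, -1.214]
contact_force: [-0.4, 0.1, -3.4]
grip_width: 0.057
```

Request:
{"fn": "drive_tool", "kwargs": {"series": [[0,0.7,0,0,0,0,50],[0,1.4,0,0,0,0,50]]}}

```text
clock: 12.0
tcp_pos: [0.5354, 0.1854, 0.0307]
orientation: [-1.207, 1.212, -1.213]
contact_force: [-5.0, -0.6, 14.3]
grip_width: 0.0571
```

```bash
python3 snap.py j 160,231 180,190;python3 plan.py
python3 - <<'E'
from h import *
t=dict(np.load("sidej.npz"))
cv2.imwrite("pics/j5.png",cv2.resize(t["frame"][165:215,150:210],(780,650),interpolation=cv2.INTER_CUBIC)[:600])
E
```

```text
t 12.10 p [535.4 185.4  30.7] F [-3.7 -0.8  7.4] M [-0.11  0.74  0.03] w 57.3 qmax 0.003 q [-0.91  0.66  0.63  1.99 -0.61  0.68  0.11]
yaw -90.26  y-axis [ 5.e-04 -4.e-04 -1.e+00]
```

View pics/j.png

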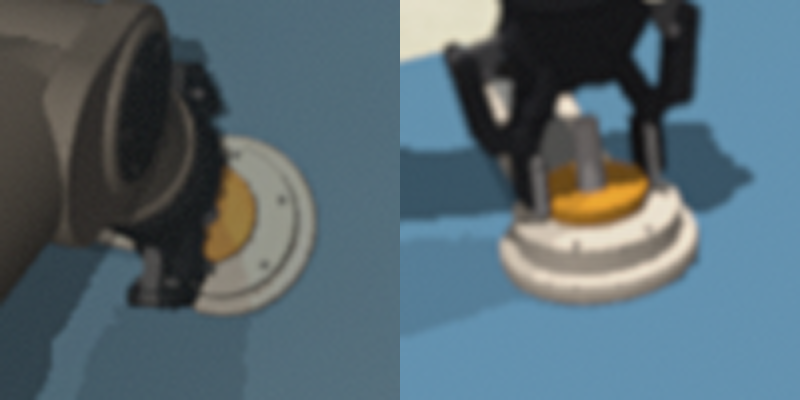

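View pics/j5.png

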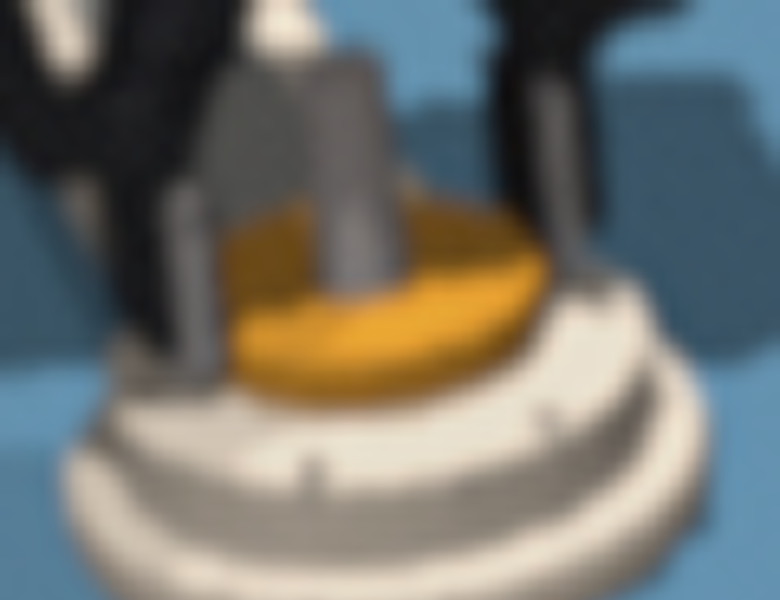

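Request:
{"fn": "drive_tool", "kwargs": {"series": [[0,0,0,0,0,0,58],[0,0,0,0,0,0,62],[0,0,0,0,0,0,68],[0,0,0,0,0,0,75]], "squeeze": 20}}

```text
clock: 12.5
tcp_pos: [0.5357, 0.1854, 0.0309]
orientation: [-1.207, 1.212, -1.213]
contact_force: [-0.3, -0.9, -0.4]
grip_width: 0.0751
```

Request:
{"fn": "drive_tool", "kwargs": {"series": [[0,-3,0,0,0,0,80],[0,-10,0,0,0,0,85],[0,-25,0,0,0,0,85]]}}

```text
clock: 12.8
tcp_pos: [0.5351, 0.1852, 0.0561]
orientation: [-1.208, 1.212, -1.213]
contact_force: [-0.9, -0.2, -0.1]
grip_width: 0.0848
```

```bash
python3 snap.py k 160,231 180,190;python3 plan.py
python3 - <<'E'
from h import *
t=dict(np.load("sidek.npz"))
cv2.imwrite("pics/k5.png",cv2.resize(t["frame"][165:215,150:210],(780,650),interpolation=cv2.INTER_CUBIC)[:600])
E
```

```text
t 12.90 p [537.2 185.7  58.2] F [ 0.4  0.5 -0.8] M [ 0.02 -0.02 -0.03] w 85.2 qmax 0.026 q [-0.94  0.63  0.67  1.98 -0.58  0.72  0.08]
yaw -90.27  y-axis [ 0.0044  0.0011 -1.    ]
```

View pics/k5.png

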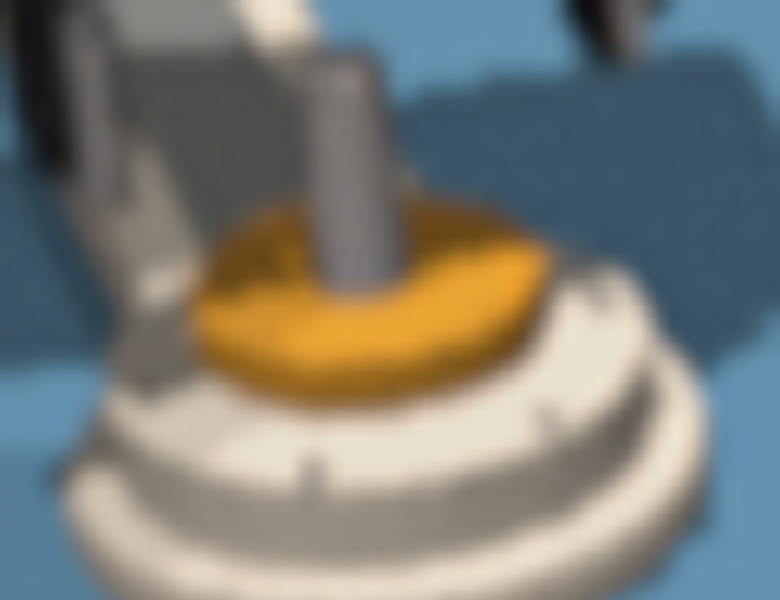

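Request:
{"fn": "drive_tool", "kwargs": {"series": [[0,-40,0,0,0,0,85],[20,-70,-4,0,-6,0,85],[65,-80,-12,0,-14,0,85],[110,-80,-20,0,-22,0,85],[155,-80,-28,0,-30,0,85]]}}

```text
clock: 13.4
tcp_pos: [0.5081, 0.0296, 0.1388]
orientation: [-1.408, 0.809, -0.817]
contact_force: [1.6, -1.5, -0.1]
grip_width: 0.0853
```

```bash
python3 plan.py 494.6 -61 110 0
```

```text
t 13.40 p [508.1  29.6 138.8] F [ 1.6 -1.5 -0.1] M [ 0.02 -0.06  0.04] w 85.3 qmax 1.946 q [-0.72  0.38  0.67  2.07 -0.33  0.79  0.68]
yaw -59.88  y-axis [ 0.0065  0.0018 -1.    ]
(494.6, -61.0, 110.0, 0.0) shift [ 71.5  28.6 -57.3] turn [ -0.29 -59.88   0.28]
```

Request:
{"fn": "drive_tool", "kwargs": {"series": [[20,5,-16,0,-8,0,85],[40,10,-32,0,-16,0,85],[60,18,-48,0,-24,0,85],[71,25,-57,0,-32,0,85],[71,28,-57,0,-40,0,85]]}}

```text
clock: 13.9
tcp_pos: [0.4938, -0.0632, 0.1106]
orientation: [-1.552, 0.266, -0.276]
contact_force: [-0.3, -0.6, -0.5]
grip_width: 0.0852
```

```bash
python3 plan.py 494.6 -61 60 0
```

```text
t 13.90 p [493.8 -63.2 110.6] F [-0.3 -0.6 -0.5] M [-0.04 -0.01  0.05] w 85.2 qmax 1.175 q [-0.39  0.38  0.48  2.11 -0.27  0.7   1.49]
yaw -19.79  y-axis [ 0.0064  0.001  -1.    ]
(494.6, -61.0, 60.0, 0.0) shift [-0.3 50.6  2.1] turn [ -0.12 -19.79   0.35]
```

Request:
{"fn": "drive_tool", "kwargs": {"series": [[0,20,2,0,-8,0.2,85],[0,45,2,0,-16,0.3,85],[0,65,2,0,-19.8,0.3,85],[0,80,2,0,-19.8,0.3,85],[0,80,2,0,-19.8,0.3,85]]}}

```text
clock: 14.4
tcp_pos: [0.4937, -0.0614, 0.0293]
orientation: [-1.569, 0.002, 0.001]
contact_force: [-0.7, -0.0, -0.5]
grip_width: 0.0848
```

```bash
python3 snap.py l 266,261 216,250; python3 plan.py 494.6 -61 3 0
```

```text
t 14.50 p [495.1 -61.5  30.9] F [-0.4  0.   0.6] M [-0.   -0.01  0.04] w 84.7 qmax 0.017 q [-0.25  0.51  0.31  2.14 -0.3   0.53  1.85]
yaw -0.03  y-axis [ 0.0013  0.0017 -1.    ]
(494.6, -61.0, 3.0, 0.0) shift [-0.5 27.9  0.4] turn [-0.1  -0.03  0.08]
```

View pics/l.png

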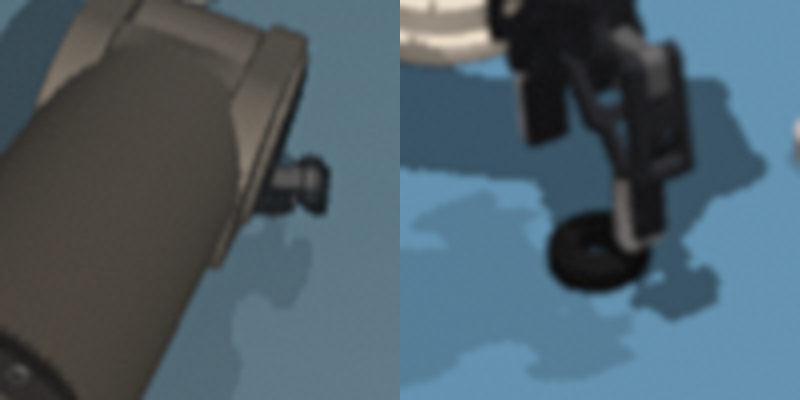

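Request:
{"fn": "drive_tool", "kwargs": {"series": [[0,12,0,0,0,0,85],[0,22,0,0,0,0,85],[0,27.5,0,0,0,0,85],[0,27.5,0,0,0,0,60],[0,27.5,0,0,0,0,50]]}}

```text
clock: 15.0
tcp_pos: [0.495, -0.0615, 0.0033]
orientation: [-1.569, -0.0, -0.001]
contact_force: [0.3, 0.2, -0.3]
grip_width: 0.0585
```

Request:
{"fn": "drive_tool", "kwargs": {"series": [[0,0,0,0,0,0,40],[0,0,0,0,0,0,40],[0,0,0,0,0,0,40],[0,0,0,0,0,0,40]], "squeeze": 20}}

```text
clock: 15.4
tcp_pos: [0.4953, -0.0615, 0.0038]
orientation: [-1.569, -0.001, -0.002]
contact_force: [-1.9, 0.1, 6.1]
grip_width: 0.0472
```

```bash
python3 plan.py
```

```text
t 15.40 p [495.3 -61.5   3.8] F [-1.9  0.1  6.1] M [ 0.03  0.37 -0.02] w 47.2 qmax 0.002 q [-0.22  0.56  0.28  2.14 -0.33  0.48  1.88]
yaw -0.04  y-axis [ 0.0015  0.0017 -1.    ]
```

Request:
{"fn": "drive_tool", "kwargs": {"series": [[0,0,0,0,0,0,75],[0,0,0,0,0,0,85],[0,0,0,0,8,0,85],[0,0,0,0,16,0,85],[0,0,0,0,24,0,85]]}}

```text
clock: 15.9
tcp_pos: [0.4953, -0.0615, 0.0038]
orientation: [-1.543, 0.333, -0.335]
contact_force: [0.3, 0.3, 0.4]
grip_width: 0.0851
```

Request:
{"fn": "drive_tool", "kwargs": {"series": [[0,0,0,0,8,0,85],[0,0,0,0,16,0,85],[0,0,0,0,24,0,85],[0,0,0,0,32,0,85],[0,0,0,0,40,0,85]]}}

```text
clock: 16.4
tcp_pos: [0.4954, -0.0614, 0.0037]
orientation: [-1.384, 0.877, -0.878]
contact_force: [0.5, 0.2, -0.0]
grip_width: 0.0849
```

```bash
python3 plan.py 495.3 -61.5 3.3 -90
```

```text
t 16.40 p [495.4 -61.4   3.7] F [ 0.5  0.2 -0. ] M [ 0.05 -0.03  0.  ] w 84.9 qmax 1.006 q [-0.45  0.63  0.57  2.16 -0.67  0.54  1.07]
yaw -64.70  y-axis [ 0.0018  0.0018 -1.    ]
(495.3, -61.5, 3.3, -90.0) shift [ 0.   0.4 -0.1] turn [-0.12 25.3  -0.08]
```

Request:
{"fn": "drive_tool", "kwargs": {"series": [[0,0.3,0,0,8,0,85],[0,0.3,0,0,16,0,85],[0,0.3,0,0,23,0,85],[0,0.3,0,0,25.3,0,85],[0,0.3,0,0,25.3,0,60]]}}

```text
clock: 16.9
tcp_pos: [0.4953, -0.0613, 0.0032]
orientation: [-1.207, 1.208, -1.209]
contact_force: [0.3, -0.2, -0.8]
grip_width: 0.0727
```

Request:
{"fn": "drive_tool", "kwargs": {"series": [[0,0,0,0,0,0,40],[0,0,0,0,0,0,40],[0,0,0,0,0,0,40],[0,0,0,0,0,0,40],[0,0,0,0,0,0,40]], "squeeze": 30}}

```text
clock: 17.4
tcp_pos: [0.4954, -0.0611, 0.0034]
orientation: [-1.207, 1.208, -1.208]
contact_force: [-0.8, 0.7, 5.4]
grip_width: 0.0457
```

Request:
{"fn": "drive_tool", "kwargs": {"series": [[0,0,0,0,0,0,40],[0,-5,0,0,0,0,40],[0,-30,0,0,0,0,40],[0,-65,0,0,0,0,40],[0,-100,0,0,0,0,40]]}}

```text
clock: 17.9
tcp_pos: [0.4947, -0.0617, 0.1044]
orientation: [-1.208, 1.209, -1.208]
contact_force: [0.0, 0.8, -0.7]
grip_width: 0.0461
```

```bash
python3 snap.py m 260,250 216,210; python3 plan.py 535.3 185 115 -90
```

```text
t 18.00 p [497.7 -62.  107. ] F [ 0.5  0.1 -0.2] M [ 0.   -0.02  0.05] w 45.8 qmax 0.072 q [-0.7   0.51  0.91  2.12 -0.59  0.77  0.59]
yaw -89.98  y-axis [ 0.008  0.002 -1.   ]
(535.3, 185.0, 115.0, -90.0) shift [-247.    -7.2   37.7] turn [-0.46  0.02 -0.12]
```

View pics/m.png

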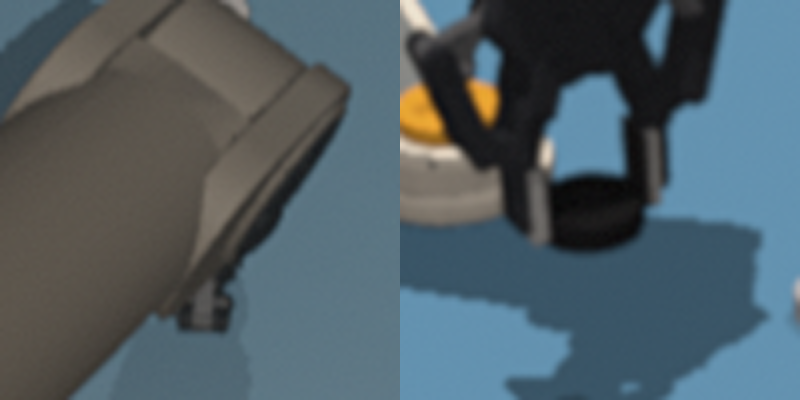

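Request:
{"fn": "drive_tool", "kwargs": {"series": [[-30,-4,5,0,0,0,40],[-75,-6,12,0,0,0,40],[-120,-7,19,0,0,0,40],[-165,-7,26,0,0,0,40],[-205,-7,32,-0.3,0,0,40]]}}

```text
clock: 18.5
tcp_pos: [0.5291, 0.1456, 0.1142]
orientation: [-1.207, 1.207, -1.207]
contact_force: [0.7, 0.3, -0.3]
grip_width: 0.046
```

```bash
python3 plan.py 535.1 185.3 102 -90
```

```text
t 18.50 p [529.1 145.6 114.2] F [ 0.7  0.3 -0.3] M [-0.01 -0.04 -0.04] w 46.0 qmax 0.640 q [-1.05  0.58  0.91  2.01 -0.62  0.85  0.21]
yaw -89.90  y-axis [ 0.0021  0.0022 -1.    ]
(535.1, 185.3, 102.0, -90.0) shift [-39.7  12.3   6. ] turn [-0.12  0.1  -0.13]
```

Request:
{"fn": "drive_tool", "kwargs": {"series": [[-25,5,4,0,0,0,40],[-38,10,6,0,0,0,40],[-39.7,12,6,0,0,0,40],[-39.7,12,6,0,0,0,40]]}}

```text
clock: 18.9
tcp_pos: [0.5346, 0.1835, 0.1017]
orientation: [-1.208, 1.209, -1.209]
contact_force: [0.1, -0.2, 0.1]
grip_width: 0.046
```

```bash
python3 snap.py n 160,231 180,170; python3 plan.py 535.1 185.3 88 -90
python3 - <<'E'
from h import *
t=dict(np.load("topn.npz"))
cv2.imwrite("pics/n5.png",cv2.resize(t["frame"][205:250,140:180],(640,720),interpolation=cv2.INTER_CUBIC)[:600])
E
```

```text
t 19.00 p [534.9 182.8 102.4] F [-0.4  0.1 -0.6] M [-0.03 -0.04 -0.02] w 45.4 qmax 0.007 q [-1.09  0.63  0.89  1.97 -0.65  0.85  0.16]
yaw -90.09  y-axis [ 0.0019  0.0014 -1.    ]
(535.1, 185.3, 88.0, -90.0) shift [-2.5 14.4  0.1] turn [-0.11 -0.09 -0.08]
```

View pics/n.png

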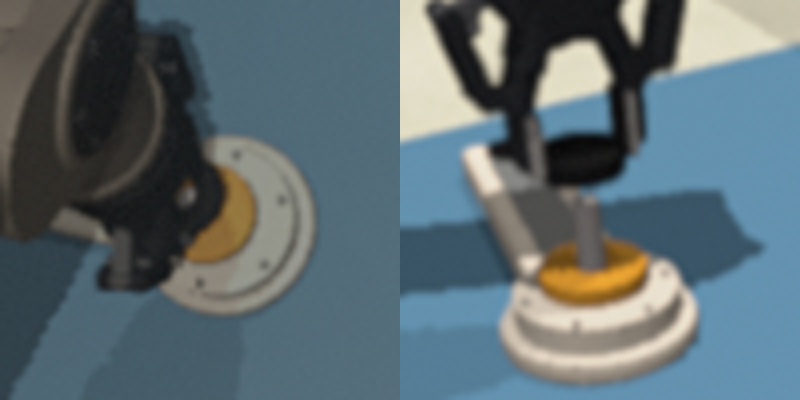

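View pics/n5.png

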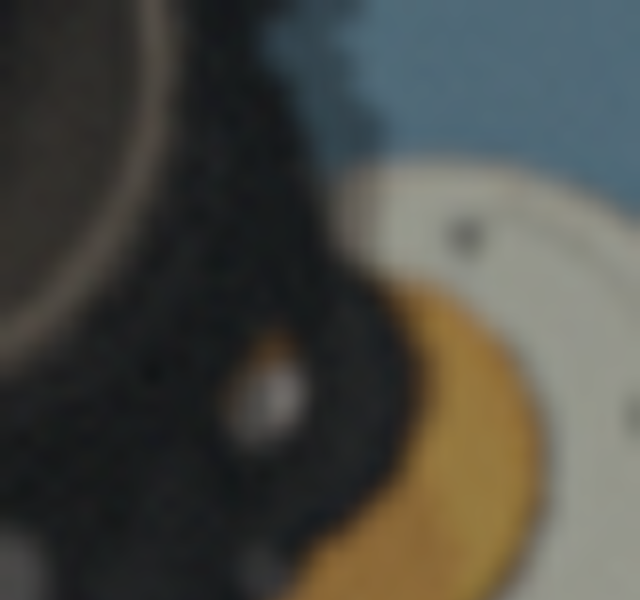

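Request:
{"fn": "drive_tool", "kwargs": {"series": [[-2.5,5,0.2,0,0,0,40],[-2.5,10,0.2,0,0,0,40],[-2.5,13,0.2,0,0,0,40],[-2.5,13,0.2,0,0,0,40]]}}

```text
clock: 19.4
tcp_pos: [0.5348, 0.185, 0.0888]
orientation: [-1.207, 1.21, -1.21]
contact_force: [-0.3, -0.1, -0.8]
grip_width: 0.0459
```

Request:
{"fn": "drive_tool", "kwargs": {"series": [[0,1,0,0,0,0,40],[0,2,0,0,0,0,40],[0,3,0,0,0,0,40],[0,4,0,0,0,0,40]]}}

```text
clock: 19.8
tcp_pos: [0.5348, 0.185, 0.0848]
orientation: [-1.207, 1.21, -1.21]
contact_force: [0.3, 0.3, -0.6]
grip_width: 0.0462
```

Request:
{"fn": "drive_tool", "kwargs": {"series": [[0,1,0,0,0,0,40],[0,2,0,0,0,0,40],[0,3,0,0,0,0,40],[0,4,0,0,0,0,40]]}}

```text
clock: 20.2
tcp_pos: [0.5349, 0.1851, 0.0807]
orientation: [-1.207, 1.21, -1.21]
contact_force: [0.2, 0.9, -0.6]
grip_width: 0.0457
```

```bash
python3 plan.py 535.1 185.3 50 -90
```

```text
t 20.20 p [534.9 185.1  80.7] F [ 0.2  0.9 -0.6] M [-0.03 -0.01  0.02] w 45.7 qmax 0.017 q [-1.06  0.65  0.85  1.98 -0.68  0.82  0.18]
yaw -90.10  y-axis [ 0.0011  0.0011 -1.    ]
(535.1, 185.3, 50.0, -90.0) shift [-0.2 30.7  0.2] turn [-0.06 -0.1  -0.06]
```

Request:
{"fn": "drive_tool", "kwargs": {"series": [[0,3,0,0,0,0,40],[0,6,0,0,0,0,40],[0,9,0,0,0,0,40],[0,12,0,0,0,0,40],[0,15,0,0,0,0,40]]}}

```text
clock: 20.7
tcp_pos: [0.5349, 0.1851, 0.0654]
orientation: [-1.207, 1.21, -1.21]
contact_force: [0.2, -0.4, -1.1]
grip_width: 0.0459
```

Request:
{"fn": "drive_tool", "kwargs": {"series": [[0,3,0,0,0,0,40],[0,6,0,0,0,0,40],[0,9,0,0,0,0,40],[0,12,0,0,0,0,40],[0,14,0,0,0,0,40]]}}

```text
clock: 21.2
tcp_pos: [0.5347, 0.185, 0.0511]
orientation: [-1.207, 1.21, -1.21]
contact_force: [-0.2, -0.3, 0.2]
grip_width: 0.0458
```

```bash
python3 snap.py o 160,231 180,170; python3 plan.py
```

```text
t 21.30 p [534.7 185.   51.1] F [-0.5  0.6 -0.6] M [-0.03  0.    0.03] w 46.0 qmax 0.006 q [-1.03  0.69  0.81  1.99 -0.73  0.77  0.21]
yaw -90.10  y-axis [ 6.e-04  8.e-04 -1.e+00]
```

View pics/o.png

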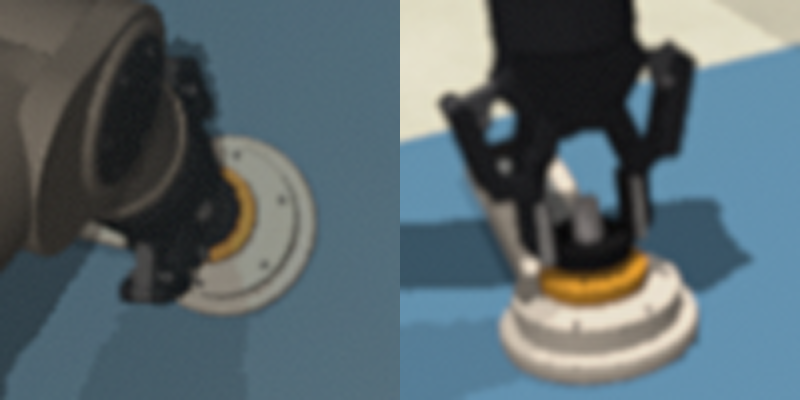

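Threaded; the stud shows through the black ring. Now I'll lower it the last few millimetres by feel.

Request:
{"fn": "drive_tool", "kwargs": {"series": [[0,1,0,0,0,0,40],[0,2,0,0,0,0,40],[0,3,0,0,0,0,40],[0,4,0,0,0,0,40]]}}

```text
clock: 21.7
tcp_pos: [0.5347, 0.185, 0.0471]
orientation: [-1.207, 1.21, -1.21]
contact_force: [-0.6, -0.2, -0.9]
grip_width: 0.0456
```

Request:
{"fn": "drive_tool", "kwargs": {"series": [[0,0.5,0,0,0,0,40],[0,1,0,0,0,0,40],[0,1.5,0,0,0,0,40]]}}

```text
clock: 22.0
tcp_pos: [0.5347, 0.185, 0.0456]
orientation: [-1.207, 1.21, -1.21]
contact_force: [-0.5, -0.5, -0.3]
grip_width: 0.0459
```

Request:
{"fn": "drive_tool", "kwargs": {"series": [[0,0.3,0,0,0,0,40],[0,0.6,0,0,0,0,40]]}}

```text
clock: 22.2
tcp_pos: [0.5348, 0.185, 0.0454]
orientation: [-1.207, 1.211, -1.21]
contact_force: [-3.2, 0.7, 9.2]
grip_width: 0.0459
```

Request:
{"fn": "drive_tool", "kwargs": {"series": [[0,0.3,0,0,0,0,40],[0,0.6,0,0,0,0,40]]}}

```text
clock: 22.4
tcp_pos: [0.5348, 0.185, 0.0454]
orientation: [-1.207, 1.212, -1.209]
contact_force: [-4.5, -0.2, 11.7]
grip_width: 0.0461
```

Request:
{"fn": "drive_tool", "kwargs": {"series": [[0,0,0,0,0,0,47],[0,0,0,0,0,0,52],[0,0,0,0,0,0,60],[0,0,0,0,0,0,72],[0,0,0,0,0,0,82]], "squeeze": 20}}

```text
clock: 22.9
tcp_pos: [0.5347, 0.185, 0.0453]
orientation: [-1.207, 1.212, -1.209]
contact_force: [0.1, 0.2, -0.4]
grip_width: 0.0818
```

Request:
{"fn": "drive_tool", "kwargs": {"series": [[0,-5,0,0,0,0,85],[0,-25,0,0,0,0,85],[0,-60,0,0,0,0,85],[0,-85,0,0,0,0,85]]}}

```text
clock: 23.3
tcp_pos: [0.5352, 0.1846, 0.1321]
orientation: [-1.206, 1.211, -1.21]
contact_force: [0.8, -0.5, 0.8]
grip_width: 0.0853
```

```bash
python3 snap.py p 160,231 180,170; python3 plan.py 629 -49 110 0
```

```text
t 23.40 p [537.  185.2 133.7] F [0.8 1.  0.2] M [0.02 0.04 0.03] w 85.1 qmax 0.053 q [-1.12  0.59  0.93  1.95 -0.61  0.9   0.13]
yaw -90.14  y-axis [ 0.0054  0.0045 -1.    ]
(629.0, -49.0, 110.0, 0.0) shift [234.   23.1  92.5] turn [-4.500e-01 -9.014e+01  4.000e-02]
```

View pics/p.png

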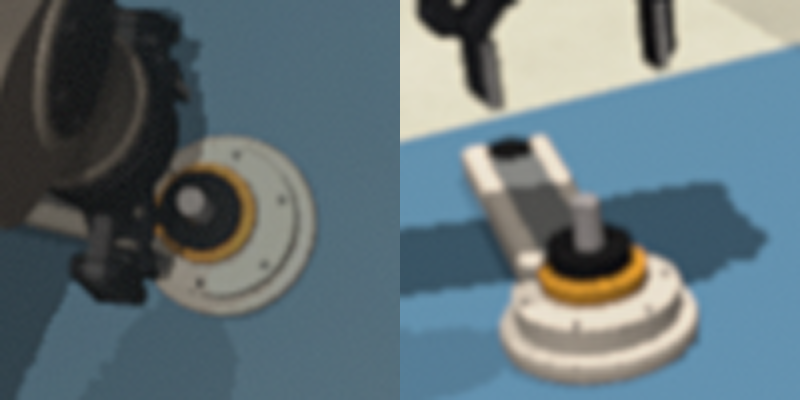

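Request:
{"fn": "drive_tool", "kwargs": {"series": [[20,0,8,0,-5,0,85],[60,2,24,0,-13,0,85],[100,4,40,0,-21,0,85],[140,8,56,0,-29,0,85],[180,12,72,0,-37,0,85]]}}

```text
clock: 23.9
tcp_pos: [0.6087, 0.0037, 0.1207]
orientation: [-1.442, 0.716, -0.72]
contact_force: [-0.2, -0.1, -0.2]
grip_width: 0.0854
```

```bash
python3 plan.py 628.5 -48.5 100 0
```

```text
t 23.90 p [608.7   3.7 120.7] F [-0.2 -0.1 -0.2] M [-0.   -0.02  0.01] w 85.4 qmax 1.829 q [-0.62  0.59  0.71  1.86 -0.5   0.88  0.98]
yaw -52.79  y-axis [ 0.0049  0.0047 -1.    ]
(628.5, -48.5, 100.0, 0.0) shift [ 53.5  20.5 -16. ] turn [ -0.38 -52.79   0.13]
```

Request:
{"fn": "drive_tool", "kwargs": {"series": [[18,4,-5,0,-8,0,85],[36,8,-11,0,-16,0,85],[52,14,-16,0,-24,0,85],[53,20,-16,0,-32,0,85],[53,30,-16,0,-40,0,85]]}}

```text
clock: 24.4
tcp_pos: [0.6282, -0.0492, 0.09]
orientation: [-1.559, 0.168, -0.175]
contact_force: [-0.1, 1.0, 0.8]
grip_width: 0.0849
```

```bash
python3 plan.py 628.5 -48.5 32 0
```

```text
t 24.40 p [628.2 -49.2  90. ] F [-0.1  1.   0.8] M [ 0.02  0.02 -0.04] w 84.9 qmax 1.199 q [-0.37  0.61  0.49  1.81 -0.39  0.81  1.66]
yaw -12.56  y-axis [ 0.005   0.0046 -1.    ]
(628.5, -48.5, 32.0, 0.0) shift [-0.1 58.1  0.4] turn [ -0.29 -12.55   0.25]
```

Request:
{"fn": "drive_tool", "kwargs": {"series": [[0,20,0.5,-0.1,-8,0.1,85],[0,40,0.5,-0.3,-12.6,0.2,85],[0,58,0.5,-0.3,-12.6,0.2,85],[0,58,0.5,-0.3,-12.6,0.2,85]]}}

```text
clock: 24.8
tcp_pos: [0.6261, -0.0482, 0.0291]
orientation: [-1.571, 0.003, 0.004]
contact_force: [-1.2, 0.6, 0.5]
grip_width: 0.0851
```

```bash
python3 snap.py q 266,211 273,220; python3 plan.py 628.5 -48.5 4 0
```

```text
t 24.90 p [628.2 -48.7  31.8] F [ 0.4 -0.8  0.6] M [-0.02 -0.07 -0.01] w 85.2 qmax 0.022 q [-0.31  0.68  0.39  1.83 -0.38  0.71  1.87]
yaw 0.02  y-axis [-2.e-04 -4.e-04 -1.e+00]
(628.5, -48.5, 4.0, 0.0) shift [ 0.3 27.8  0.2] turn [ 0.03  0.02 -0.01]
```

View pics/q.png

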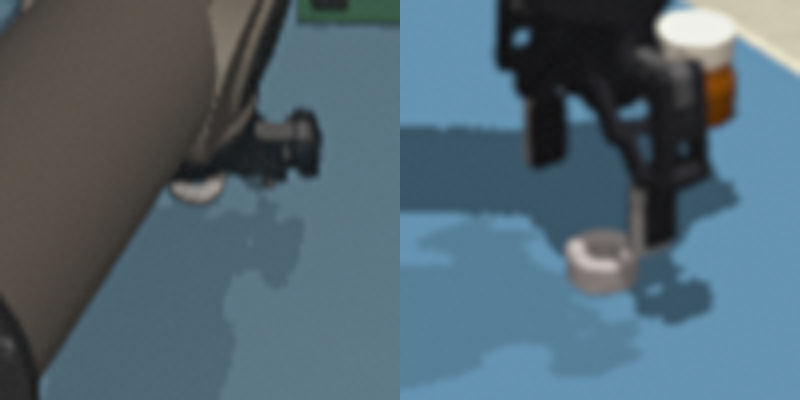

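Request:
{"fn": "drive_tool", "kwargs": {"series": [[0,12,0,0,0,0,85],[0,22,0,0,0,0,85],[0,27.5,0,0,0,0,80],[0,27.5,0,0,0,0,60],[0,27.5,0,0,0,0,42]]}}

```text
clock: 25.4
tcp_pos: [0.6282, -0.0488, 0.0042]
orientation: [-1.571, 0.0, 0.0]
contact_force: [0.3, -0.4, 0.8]
grip_width: 0.0529
```

Request:
{"fn": "drive_tool", "kwargs": {"series": [[0,0,0,0,0,0,40],[0,0,0,0,0,0,30],[0,0,0,0,0,0,30],[0,0,0,0,0,0,30],[0,0,0,0,0,0,30]]}}

```text
clock: 25.9
tcp_pos: [0.6286, -0.0488, 0.0047]
orientation: [-1.571, -0.001, -0.0]
contact_force: [-0.4, -0.1, 5.9]
grip_width: 0.034
```

```bash
python3 plan.py
```

```text
t 25.90 p [628.6 -48.8   4.7] F [-0.4 -0.1  5.9] M [-0.01  0.14  0.03] w 34.0 qmax 0.002 q [-0.29  0.72  0.37  1.83 -0.4   0.67  1.88]
yaw 0.01  y-axis [ 6.e-04 -5.e-04 -1.e+00]
```

Request:
{"fn": "drive_tool", "kwargs": {"series": [[0,0,0,0,0,0,60],[0,0,0,0,0,0,80],[0,0,0,0,8,0,80],[0,0,0,0,16,0,80],[0,0,0,0,24,0,80]]}}

```text
clock: 26.4
tcp_pos: [0.6283, -0.0487, 0.0044]
orientation: [-1.545, 0.333, -0.333]
contact_force: [-0.0, -0.5, -0.4]
grip_width: 0.0795
```

Request:
{"fn": "drive_tool", "kwargs": {"series": [[0,0,0,0,8,0,80],[0,0,0,0,16,0,80],[0,0,0,0,24,0,80],[0,0,0,0,32,0,80],[0,0,0,0,40,0,80]]}}

```text
clock: 26.9
tcp_pos: [0.6281, -0.0485, 0.0041]
orientation: [-1.387, 0.878, -0.877]
contact_force: [0.0, -0.5, -0.2]
grip_width: 0.0799
```

```bash
python3 plan.py 628.6 -48.8 4.2 -90
```

```text
t 26.90 p [628.1 -48.5   4.1] F [ 0.  -0.5 -0.2] M [ 0.01 -0.02  0.02] w 79.9 qmax 1.093 q [-0.48  0.8   0.66  1.84 -0.7   0.75  1.01]
yaw -64.64  y-axis [-5.e-04 -2.e-04 -1.e+00]
(628.6, -48.8, 4.2, -90.0) shift [ 0.5 -0.1  0.3] turn [3.000e-02 2.536e+01 1.000e-02]
```

Request:
{"fn": "drive_tool", "kwargs": {"series": [[0.5,0,0.3,0,8,0,80],[0.5,0,0.3,0,16,0,80],[0.5,0,0.3,0,23,0,80],[0.5,0,0.3,0,25.4,0,60],[0.5,0,0.3,0,25.4,0,42]]}}

```text
clock: 27.4
tcp_pos: [0.6283, -0.0486, 0.0036]
orientation: [-1.21, 1.21, -1.209]
contact_force: [0.3, 0.7, -0.6]
grip_width: 0.0528
```

Request:
{"fn": "drive_tool", "kwargs": {"series": [[0,0,0,0,0,0,40],[0,0,0,0,0,0,30],[0,0,0,0,0,0,30],[0,0,0,0,0,0,30],[0,0,0,0,0,0,30]], "squeeze": 35}}

```text
clock: 27.9
tcp_pos: [0.6283, -0.0486, 0.0036]
orientation: [-1.21, 1.21, -1.209]
contact_force: [-0.1, 0.1, -0.1]
grip_width: 0.0337
```

```bash
python3 plan.py
```

```text
t 27.90 p [628.3 -48.6   3.6] F [-0.1  0.1 -0.1] M [ 0.05 -0.    0.02] w 33.7 qmax 0.002 q [-0.54  0.85  0.76  1.85 -0.81  0.79  0.65]
yaw -90.02  y-axis [-1.3e-03 -4.0e-04 -1.0e+00]
```

Request:
{"fn": "drive_tool", "kwargs": {"series": [[0,-3,0,0,0,0,30],[0,-15,0,0,0,0,30],[0,-45,0,0,0,0,30],[0,-80,0,0,0,0,30],[0,-115,0,0,0,0,30]]}}

```text
clock: 28.4
tcp_pos: [0.6281, -0.0488, 0.1205]
orientation: [-1.21, 1.211, -1.21]
contact_force: [1.0, 0.7, -0.6]
grip_width: 0.0335
```

```bash
python3 snap.py s 260,250 273,190; python3 plan.py 535 185.2 120 -90
```

```text
t 28.50 p [631.4 -49.9 124.3] F [0.3 0.2 0.2] M [ 0.   -0.1   0.02] w 33.2 qmax 0.060 q [-0.64  0.7   0.91  1.8  -0.67  0.97  0.56]
yaw -90.06  y-axis [ 7.1e-03 -9.0e-04 -1.0e+00]
(535.0, 185.2, 120.0, -90.0) shift [-235.     3.4  -96.7] turn [-0.4  -0.06  0.05]
```

View pics/s.png

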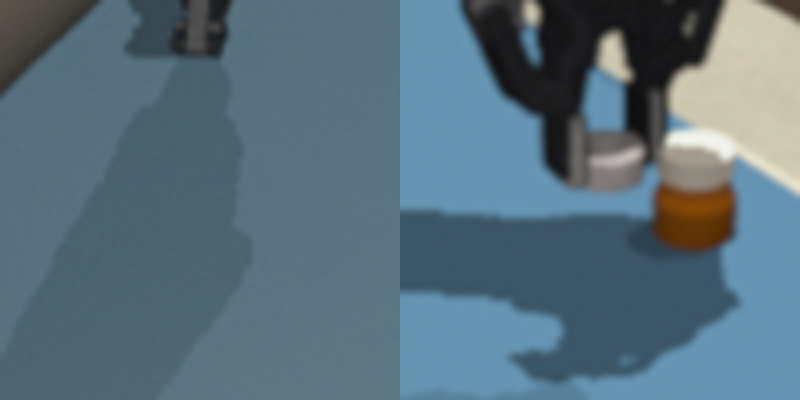

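Request:
{"fn": "drive_tool", "kwargs": {"series": [[-30,0,-12,0,0,0,30],[-72,0,-29,0,0,0,30],[-115,0,-47,0,0,0,30],[-157,2,-64,-0.2,0,0,30],[-195,4,-80,-0.4,0,0,30]]}}

```text
clock: 29.0
tcp_pos: [0.5504, 0.1474, 0.1195]
orientation: [-1.209, 1.21, -1.209]
contact_force: [0.6, 0.6, 0.5]
grip_width: 0.0335
```

```bash
python3 plan.py 535.1 184.9 105 -90
```

```text
t 29.00 p [550.4 147.4 119.5] F [0.6 0.6 0.5] M [ 0.01 -0.01 -0.  ] w 33.5 qmax 0.784 q [-1.06  0.64  0.96  1.95 -0.67  0.91  0.25]
yaw -90.02  y-axis [-4.e-04 -2.e-04 -1.e+00]
(535.1, 184.9, 105.0, -90.0) shift [-37.5  14.5 -15.3] turn [ 0.02 -0.02  0.01]
```

Request:
{"fn": "drive_tool", "kwargs": {"series": [[-20,5,-8,0,0,0,30],[-33,10,-13,0,0,0,30],[-37.5,14,-15,0,0,0,30],[-37.5,14,-15,0,0,0,30],[-37.5,14,-15,0,0,0,30]]}}

```text
clock: 29.5
tcp_pos: [0.536, 0.183, 0.1058]
orientation: [-1.208, 1.211, -1.212]
contact_force: [0.1, 0.6, -0.3]
grip_width: 0.0338
```

```bash
python3 snap.py u 160,231 180,170; python3 plan.py 535 184.9 88 -90
```

```text
t 29.60 p [536.1 183.1 105.9] F [ 1.2 -0.7 -0.8] M [-0.01 -0.   -0.03] w 33.6 qmax 0.003 q [-1.12  0.65  0.95  1.97 -0.69  0.88  0.2 ]
yaw -90.18  y-axis [ 4.e-04 -6.e-04 -1.e+00]
(535.0, 184.9, 88.0, -90.0) shift [-1.8 17.9 -1.1] turn [-0.02 -0.18  0.04]
```

View pics/u.png

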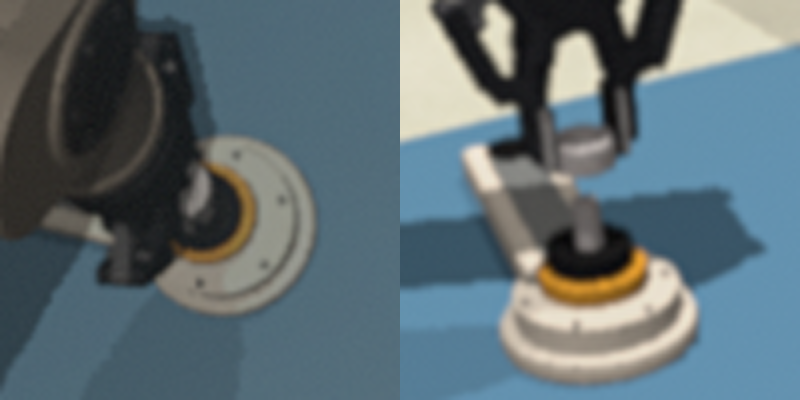

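Request:
{"fn": "drive_tool", "kwargs": {"series": [[-1.8,5,-1.1,0,0,0,30],[-1.8,11,-1.1,0,0,0,30],[-1.8,16,-1.1,0,0,0,30],[-1.8,16,-1.1,0,0,0,30]]}}

```text
clock: 30.0
tcp_pos: [0.5345, 0.1846, 0.089]
orientation: [-1.209, 1.212, -1.212]
contact_force: [0.3, -0.4, -1.3]
grip_width: 0.0334
```

Request:
{"fn": "drive_tool", "kwargs": {"series": [[0,1,0,0,0,0,30],[0,2,0,0,0,0,30],[0,3,0,0,0,0,30],[0,4,0,0,0,0,30]]}}

```text
clock: 30.4
tcp_pos: [0.5346, 0.1847, 0.085]
orientation: [-1.209, 1.212, -1.212]
contact_force: [0.5, -0.1, -0.7]
grip_width: 0.0338
```

```bash
python3 snap.py v 160,231 180,170; python3 plan.py 535 184.9 80 -90
python3 - <<'E'
from h import *
a=cv2.resize(dict(np.load("sidev.npz"))["frame"][145:185,155:195],(400,400),interpolation=cv2.INTER_CUBIC)
b=cv2.resize(dict(np.load("topv.npz"))["frame"][210:250,140:180],(400,400),interpolation=cv2.INTER_CUBIC)
cv2.imwrite("pics/v5.png",np.hstack([b,a]))
E
```

```text
t 30.50 p [534.5 184.7  85. ] F [-0.7  0.2  0.3] M [-0.03 -0.07  0.02] w 33.3 qmax 0.002 q [-1.1   0.68  0.92  1.98 -0.73  0.85  0.22]
yaw -90.18  y-axis [-0.001  -0.0012 -1.    ]
(535.0, 184.9, 80.0, -90.0) shift [-0.2  5.   0.5] turn [ 0.06 -0.18  0.07]
```

View pics/v5.png

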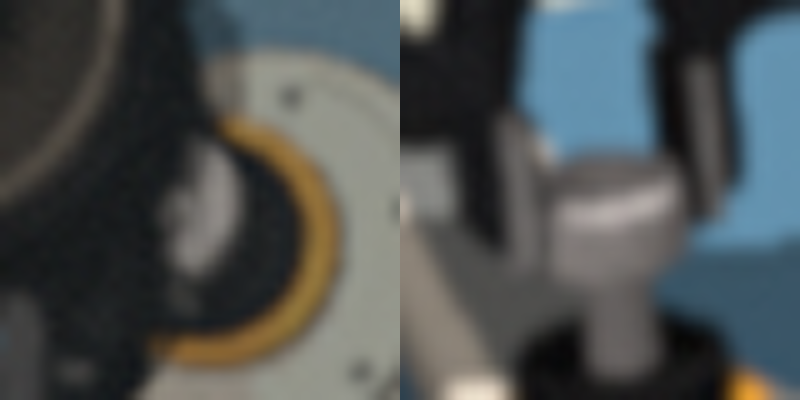

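Request:
{"fn": "drive_tool", "kwargs": {"series": [[0,1,0.4,0,0,0,30],[0,2,0.4,0,0,0,30],[0,3,0.4,0,0,0,30],[0,4,0.4,0,0,0,30]]}}

```text
clock: 30.9
tcp_pos: [0.5348, 0.1847, 0.0809]
orientation: [-1.209, 1.212, -1.212]
contact_force: [-0.7, 0.1, -0.4]
grip_width: 0.0338
```

Request:
{"fn": "drive_tool", "kwargs": {"series": [[0,1,0,0,0,0,30],[0,2,0,0,0,0,30],[0,3,0,0,0,0,30],[0,4,0,0,0,0,30]]}}

```text
clock: 31.3
tcp_pos: [0.5348, 0.1846, 0.0768]
orientation: [-1.209, 1.212, -1.212]
contact_force: [0.2, -0.3, -1.7]
grip_width: 0.0335
```

Request:
{"fn": "drive_tool", "kwargs": {"series": [[0,2,0,0,0,0,30],[0,4,0,0,0,0,30],[0,6,0,0,0,0,30],[0,8,0,0,0,0,30]]}}

```text
clock: 31.7
tcp_pos: [0.5348, 0.1846, 0.0686]
orientation: [-1.21, 1.212, -1.212]
contact_force: [-0.4, 0.0, -1.6]
grip_width: 0.0337
```

```bash
python3 snap.py w 160,231 180,170; python3 plan.py 535 184.9 80 -90
```

```text
t 31.80 p [534.6 184.6  68.5] F [-0.9 -0.2 -0.5] M [ 0.01 -0.04  0.02] w 33.6 qmax 0.005 q [-1.08  0.7   0.89  1.99 -0.75  0.82  0.24]
yaw -90.19  y-axis [-0.0016 -0.0015 -1.    ]
(535.0, 184.9, 80.0, -90.0) shift [ -0.3 -11.5   0.4] turn [ 0.09 -0.19  0.08]
```

View pics/w.png

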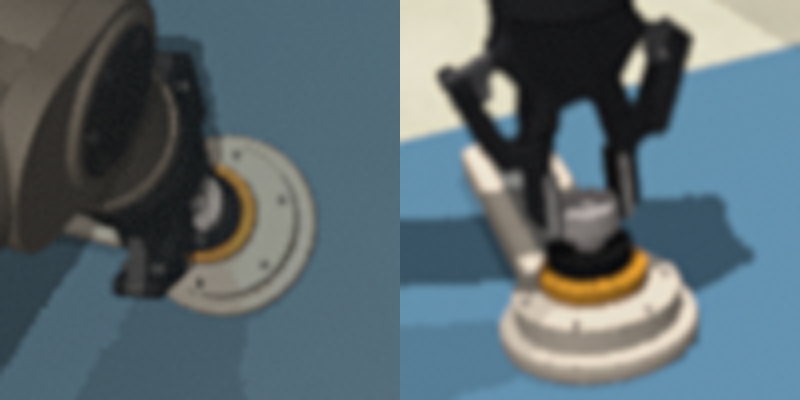

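Threaded with no contact force. Continuing to the seat at TCP z of about 59.6 mm.

Request:
{"fn": "drive_tool", "kwargs": {"series": [[0,2,0,0,0,0,30],[0,4,0,0,0,0,30],[0,6,0,0,0,0,30],[0,7,0,0,0,0,30]]}}

```text
clock: 32.2
tcp_pos: [0.5345, 0.1846, 0.0612]
orientation: [-1.21, 1.212, -1.212]
contact_force: [-0.3, -1.1, -0.4]
grip_width: 0.0338
```

Request:
{"fn": "drive_tool", "kwargs": {"series": [[0,0.5,0,0,0,0,30],[0,1,0,0,0,0,30],[0,1.5,0,0,0,0,30]]}}

```text
clock: 32.5
tcp_pos: [0.5346, 0.1846, 0.0597]
orientation: [-1.21, 1.212, -1.212]
contact_force: [-0.5, 0.7, -0.6]
grip_width: 0.0334
```

Request:
{"fn": "drive_tool", "kwargs": {"series": [[0,0.3,0,0,0,0,30],[0,0.6,0,0,0,0,30]]}}

```text
clock: 32.7
tcp_pos: [0.5345, 0.1845, 0.0595]
orientation: [-1.21, 1.213, -1.212]
contact_force: [-3.2, -0.2, 7.2]
grip_width: 0.0336
```

Request:
{"fn": "drive_tool", "kwargs": {"series": [[0,0.3,0,0,0,0,30],[0,0.3,0,0,0,0,34],[0,0.3,0,0,0,0,38],[0,0.3,0,0,0,0,46],[0,0,0,0,0,0,60]], "squeeze": 20}}

```text
clock: 33.2
tcp_pos: [0.5346, 0.1846, 0.0594]
orientation: [-1.21, 1.212, -1.212]
contact_force: [1.3, 0.1, -0.0]
grip_width: 0.0588
```

Request:
{"fn": "drive_tool", "kwargs": {"series": [[0,0,0,0,0,0,75],[0,-8,0,0,0,0,85],[0,-30,0,0,0,0,85],[0,-65,0,0,0,0,85],[0,-100,0,0,0,0,85]]}}

```text
clock: 33.7
tcp_pos: [0.5345, 0.1843, 0.1607]
orientation: [-1.211, 1.213, -1.212]
contact_force: [0.6, -0.2, 1.4]
grip_width: 0.085
```

Request:
{"fn": "drive_tool", "kwargs": {"series": [[30,-20,0,0,0,0,85],[75,-30,0,0,0,0,85],[120,-30,0,0,0,0,85],[165,-30,0,0,0,0,85],[165,-30,0,0,0,0,85]]}}

```text
clock: 34.2
tcp_pos: [0.5332, 0.0119, 0.1926]
orientation: [-1.205, 1.219, -1.222]
contact_force: [1.1, 0.8, -0.4]
grip_width: 0.085
```

```bash
python3 snap.py x 160,231 180,170; python3 plan.py
python3 - <<'E'
from h import *
a=cv2.resize(dict(np.load("sidex.npz"))["frame"][150:215,145:210],(600,600),interpolation=cv2.INTER_CUBIC)
cv2.imwrite("pics/x5.png",a)
cv2.imwrite("pics/x6.png",dict(np.load("sidex.npz"))["frame"])
E
```

```text
t 34.30 p [533.9  18.1 191.7] F [ 0.2  1.1 -1. ] M [ 0.02  0.02 -0.03] w 85.4 qmax 0.037 q [-0.97  0.49  1.09  1.98 -0.52  0.99  0.37]
yaw -90.41  y-axis [-0.0019 -0.0012 -1.    ]
```

View pics/x5.png

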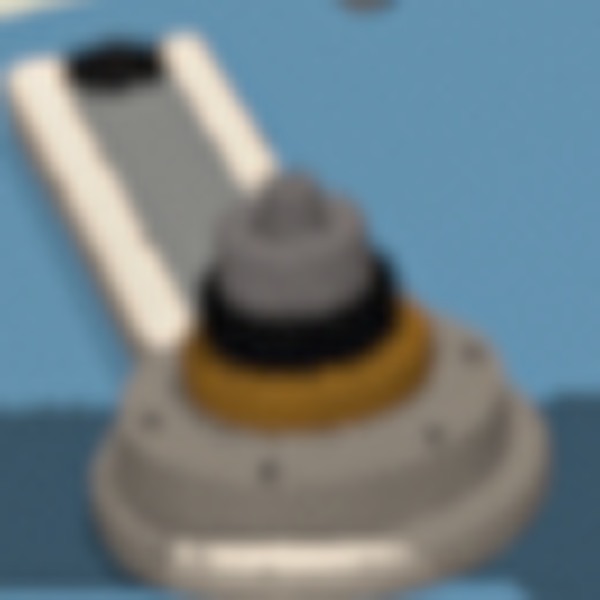

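View pics/x6.png

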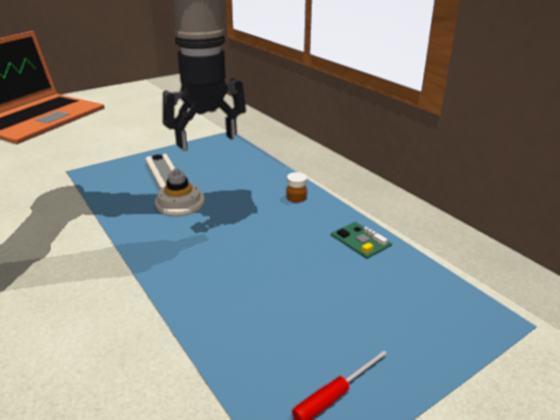

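View pics/x.png

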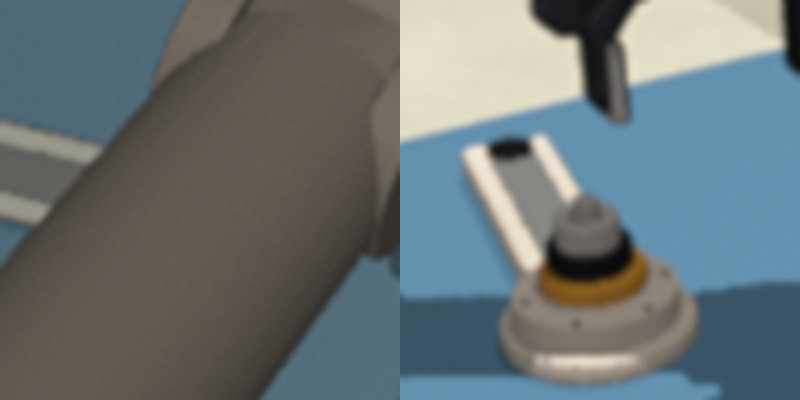

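The side view shows all three rings stacked flat at (179,185), with the stud tip protruding about 10 mm as expected. The jar (297,188), board (361,239) and driver (340,385) are at their original pixels. Handing in.

```bash
python3 -c "
from bench import r
print(r.hand_in())"
```

```text
the job is handed in; nothing more can be done
None
```

I threaded the large brass, medium black and small steel spacers onto the stud in that order, and handed the job in with the clock at about 34 s of the 72 s allowed. Before each lift I gripped the spacer twice at right angles to centre it. I then lowered it by feel and released it only once it touched down.

**Seating:** None of the spacers met any force on the way down the stud. Touchdown came at TCP heights of 30.7, 45.4 and 59.5 mm, each within about 0.1 mm of the height expected from the pickup. The highest upward force read at touchdown was 14 N net, about 17 N with the brass ring's weight added back, against the 30 N limit. For the large spacer, part of that may have been the fingertips on the hub. The ring did not visibly move when I released it.

**Last picture (side camera):** The stack is flat and in order, with about 10 mm of stud showing above it, as it should be. The board, jar and screwdriver look unmoved, and the gripper is clear of everything. In the last top view the arm hid the stack, so the final check rests on the side view and the touchdown heights.

**One disagreement:** While I held the large spacer, the side camera made it look about 3 mm higher than the arm's own reading. The touchdown height matched the arm's reading.

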